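# Mixing the pigment tins on the tilting rocker

## Task

Mix the sealed pigment tins: bring the part-tipped wooden rocker level and stand every squat silver tin in a pocket of its own, so that each holds its pocket's brass sensing pin down; then lift the rocker's handle to tip it to 30 degrees, keep it there for two seconds with all the tins still on their pins, and lower it level again. Finally unload all the tins and stand them upright on the floor of the persimmon tray, leaving the rocker level and the other things on the table where they are.

Things in the scene. Friction and masses are not known exactly. Their poses are not given: they have to be found in the camera images.
- tin0_center (a point): centre (half-way up, 25 mm above the underside) of a squat, closed, dull silver tin, an upright cylinder 58 mm across and 50 mm high, about 0.2 to 0.33 kg; stands on the bare table at the start; its z axis points out of its lid. Three or four of the five tins are present in a run (None if absent)
- tin1_center (a point): centre (half-way up, 25 mm above the underside) of a squat, closed, dull silver tin, an upright cylinder 58 mm across and 50 mm high, about 0.2 to 0.33 kg; stands on the bare table at the start; its z axis points out of its lid. Three or four of the five tins are present in a run (None if absent)
- tin2_center (a point): centre (half-way up, 25 mm above the underside) of a squat, closed, dull silver tin, an upright cylinder 58 mm across and 50 mm high, about 0.2 to 0.33 kg; stands on the bare table at the start; its z axis points out of its lid. Three or four of the five tins are present in a run (None if absent)
- tin3_center (a point): centre (half-way up, 25 mm above the underside) of a squat, closed, dull silver tin, an upright cylinder 58 mm across and 50 mm high, about 0.2 to 0.33 kg; stands on the bare table at the start; its z axis points out of its lid. Three or four of the five tins are present in a run (None if absent)
- tin4_center (a point): centre (half-way up, 25 mm above the underside) of a squat, closed, dull silver tin, an upright cylinder 58 mm across and 50 mm high, about 0.2 to 0.33 kg; stands on the bare table at the start; its z axis points out of its lid. Three or four of the five tins are present in a run (None if absent)
- pocket0 (a point): pocket 0 of the rocker: the point where the centre of a tin lies when it is seated upright in this pocket (25 mm above the pocket's floor). The pocket is a 66 x 66 mm square well, 10 mm deep, with walls 8 mm thick; four pockets in a row along the rocker's y axis, 74 mm apart, pocket 0 at the -y end. The axes turn with the rocker: x away from the handle, y along the row and the hinge, z up out of the pocket
- pocket1 (a point): pocket 1 of the rocker: the point where the centre of a tin lies when it is seated upright in this pocket (25 mm above the pocket's floor). The pocket is a 66 x 66 mm square well, 10 mm deep, with walls 8 mm thick; four pockets in a row along the rocker's y axis, 74 mm apart, pocket 0 at the -y end. The axes turn with the rocker: x away from the handle, y along the row and the hinge, z up out of the pocket
- pocket2 (a point): pocket 2 of the rocker: the point where the centre of a tin lies when it is seated upright in this pocket (25 mm above the pocket's floor). The pocket is a 66 x 66 mm square well, 10 mm deep, with walls 8 mm thick; four pockets in a row along the rocker's y axis, 74 mm apart, pocket 0 at the -y end. The axes turn with the rocker: x away from the handle, y along the row and the hinge, z up out of the pocket
- pocket3 (a point): pocket 3 of the rocker: the point where the centre of a tin lies when it is seated upright in this pocket (25 mm above the pocket's floor). The pocket is a 66 x 66 mm square well, 10 mm deep, with walls 8 mm thick; four pockets in a row along the rocker's y axis, 74 mm apart, pocket 0 at the -y end. The axes turn with the rocker: x away from the handle, y along the row and the hinge, z up out of the pocket
- pin0 (a joint): travel of the brass sensing pin (10 mm across) in the middle of pocket 0's floor: about 0 when free (standing 6 mm out of the floor), 0.006 m when pressed flush; a light spring (0.5 N when flush), which the weight of a seated tin holds down
- pin1 (a joint): travel of the brass sensing pin (10 mm across) in the middle of pocket 1's floor: about 0 when free (standing 6 mm out of the floor), 0.006 m when pressed flush; a light spring (0.5 N when flush), which the weight of a seated tin holds down
- pin2 (a joint): travel of the brass sensing pin (10 mm across) in the middle of pocket 2's floor: about 0 when free (standing 6 mm out of the floor), 0.006 m when pressed flush; a light spring (0.5 N when flush), which the weight of a seated tin holds down
- pin3 (a joint): travel of the brass sensing pin (10 mm across) in the middle of pocket 3's floor: about 0 when free (standing 6 mm out of the floor), 0.006 m when pressed flush; a light spring (0.5 N when flush), which the weight of a seated tin holds down
- rocker (a joint): tilt of the wooden rocker in rad: 0 level (a hard stop), growing as the handle side is lifted, up to a stop at 1.05; stiff hinge (about 0.35 N m), so it stays where it is left. It starts part-tipped
- rocker_axis (a point): middle of the rocker's hinge, 75 mm above the table, on the rocker's y axis, which is level; straight above it lie the middles of the pockets, whose floors are 20 mm below the hinge when level. The axes turn with the rocker. The rocker is 82 mm wide (x) and 304 mm long (y); it hangs between two fixed posts, 16 mm thick and 50 mm wide (96 mm high), centred 172 mm either side along y, on a 130 x 380 x 12 mm foot
- rocker_handle (a point): middle of the rocker's handle, a level round brass bar 12 mm thick and 148 mm long along the rocker's y axis, 115 mm from the hinge on the robot's side (at x = -115 mm, z = 0 in the rocker's frame); two bent arms at its ends join it to the rocker. Lifting it tips the rocker: the bar moves on a 115 mm arc up and away from the robot, to 57 mm above its level height at 30 degrees; pushing it down levels the rocker
- tray_floor (a point): middle of the inner floor (6 mm above the table) of the fixed open persimmon-wood tray, inside 210 mm (its x) by 190 mm (its y), walls 6 mm thick that rise 12 mm above the floor
- baren: bystander: round baren, 112 mm across, with a strap handle on top, 30 mm high; origin under its centre
- pebble: bystander: round pale soapstone pebble 42 mm across, 21 mm high; origin under its centre
- caddy: bystander: tall copper tea caddy 70 mm across, 120 mm high; origin under its centre
- brush: bystander: brush lying along its x axis, about 0.2 m long
- mallet: bystander: wooden mallet lying along its x axis, about 0.3 m long

How it is judged (in metres and radians):
On the way, in this order (a step that is already met when the one before it is completed fails the run):
1. the rocker is level (within 0.06 rad) and every tin present is seated in a pocket (centre within 8 mm of the pocket's point) and holds its pin down (over 4 mm) (value of joint rocker below 0.06 rad and ((distance between tin0_center and pocket0 below 0.008 m and value of joint pin0 above 0.004 m) or (distance between tin0_center and pocket1 below 0.008 m and value of joint pin1 above 0.004 m) or (distance between tin0_center and pocket2 below 0.008 m and value of joint pin2 above 0.004 m) or (distance between tin0_center and pocket3 below 0.008 m and value of joint pin3 above 0.004 m)) and ((distance between tin1_center and pocket0 below 0.008 m and value of joint pin0 above 0.004 m) or (distance between tin1_center and pocket1 below 0.008 m and value of joint pin1 above 0.004 m) or (distance between tin1_center and pocket2 below 0.008 m and value of joint pin2 above 0.004 m) or (distance between tin1_center and pocket3 below 0.008 m and value of joint pin3 above 0.004 m)) and ((distance between tin2_center and pocket0 below 0.008 m and value of joint pin0 above 0.004 m) or (distance between tin2_center and pocket1 below 0.008 m and value of joint pin1 above 0.004 m) or (distance between tin2_center and pocket2 below 0.008 m and value of joint pin2 above 0.004 m) or (distance between tin2_center and pocket3 below 0.008 m and value of joint pin3 above 0.004 m)) and ((distance between tin3_center and pocket0 below 0.008 m and value of joint pin0 above 0.004 m) or (distance between tin3_center and pocket1 below 0.008 m and value of joint pin1 above 0.004 m) or (distance between tin3_center and pocket2 below 0.008 m and value of joint pin2 above 0.004 m) or (distance between tin3_center and pocket3 below 0.008 m and value of joint pin3 above 0.004 m)) and ((distance between tin4_center and pocket0 below 0.008 m and value of joint pin0 above 0.004 m) or (distance between tin4_center and pocket1 below 0.008 m and value of joint pin1 above 0.004 m) or (distance between tin4_center and pocket2 below 0.008 m and value of joint pin2 above 0.004 m) or (distance between tin4_center and pocket3 below 0.008 m and value of joint pin3 above 0.004 m))), for 0.3 s.
2. the rocker is tipped to 30 degrees (24 to 36, i.e. 0.419 to 0.628 rad) for 1 s with every tin still seated on its pressed pin (value of joint rocker between 0.419 and 0.628 rad and ((distance between tin0_center and pocket0 below 0.008 m and value of joint pin0 above 0.004 m) or (distance between tin0_center and pocket1 below 0.008 m and value of joint pin1 above 0.004 m) or (distance between tin0_center and pocket2 below 0.008 m and value of joint pin2 above 0.004 m) or (distance between tin0_center and pocket3 below 0.008 m and value of joint pin3 above 0.004 m)) and ((distance between tin1_center and pocket0 below 0.008 m and value of joint pin0 above 0.004 m) or (distance between tin1_center and pocket1 below 0.008 m and value of joint pin1 above 0.004 m) or (distance between tin1_center and pocket2 below 0.008 m and value of joint pin2 above 0.004 m) or (distance between tin1_center and pocket3 below 0.008 m and value of joint pin3 above 0.004 m)) and ((distance between tin2_center and pocket0 below 0.008 m and value of joint pin0 above 0.004 m) or (distance between tin2_center and pocket1 below 0.008 m and value of joint pin1 above 0.004 m) or (distance between tin2_center and pocket2 below 0.008 m and value of joint pin2 above 0.004 m) or (distance between tin2_center and pocket3 below 0.008 m and value of joint pin3 above 0.004 m)) and ((distance between tin3_center and pocket0 below 0.008 m and value of joint pin0 above 0.004 m) or (distance between tin3_center and pocket1 below 0.008 m and value of joint pin1 above 0.004 m) or (distance between tin3_center and pocket2 below 0.008 m and value of joint pin2 above 0.004 m) or (distance between tin3_center and pocket3 below 0.008 m and value of joint pin3 above 0.004 m)) and ((distance between tin4_center and pocket0 below 0.008 m and value of joint pin0 above 0.004 m) or (distance between tin4_center and pocket1 below 0.008 m and value of joint pin1 above 0.004 m) or (distance between tin4_center and pocket2 below 0.008 m and value of joint pin2 above 0.004 m) or (distance between tin4_center and pocket3 below 0.008 m and value of joint pin3 above 0.004 m))), for 1 s.
3. the rocker is level again with every tin still seated on its pressed pin (all of step 1), for 0.2 s.
At the end, for the whole second after the job is handed in: every tin present stands upright (within 0.12 rad) and at rest on the tray's floor (centre 19 to 31 mm above it, within 85 mm in x and 75 mm in y of its middle), and the rocker is level (under 0.06 rad) (value of joint rocker below 0.06 rad and x of tin0_center in the frame of tray_floor between -0.085 and 0.085 m and y of tin0_center in the frame of tray_floor between -0.075 and 0.075 m and z of tin0_center in the frame of tray_floor between 0.019 and 0.031 m and angle between each of tin0_center, tin1_center, tin2_center, tin3_center, tin4_center's own z axis and vertical below 0.12 rad and linear speed of each of tin0, tin1, tin2, tin3, tin4 below 0.03 m/s and x of tin1_center in the frame of tray_floor between -0.085 and 0.085 m and y of tin1_center in the frame of tray_floor between -0.075 and 0.075 m and z of tin1_center in the frame of tray_floor between 0.019 and 0.031 m and x of tin2_center in the frame of tray_floor between -0.085 and 0.085 m and y of tin2_center in the frame of tray_floor between -0.075 and 0.075 m and z of tin2_center in the frame of tray_floor between 0.019 and 0.031 m and x of tin3_center in the frame of tray_floor between -0.085 and 0.085 m and y of tin3_center in the frame of tray_floor between -0.075 and 0.075 m and z of tin3_center in the frame of tray_floor between 0.019 and 0.031 m and x of tin4_center in the frame of tray_floor between -0.085 and 0.085 m and y of tin4_center in the frame of tray_floor between -0.075 and 0.075 m and z of tin4_center in the frame of tray_floor between 0.019 and 0.031 m); the robot touches nothing.
It fails at once if the baren is moved by more than 40 mm (distance of baren from where it was at the start of the episode above 0.04 m).
It fails at once if the pebble is moved by more than 40 mm (distance of pebble from where it was at the start of the episode above 0.04 m).
It fails at once if the caddy is moved by more than 40 mm (distance of caddy from where it was at the start of the episode above 0.04 m).
It fails at once if the brush is moved by more than 40 mm (distance of brush from where it was at the start of the episode above 0.04 m).
It fails at once if the mallet is moved by more than 40 mm (distance of mallet from where it was at the start of the episode above 0.04 m).
Of tin0, tin1, tin2, tin3, tin4 only 3 to 4 are there at a start; the rules pass over those that are not, and their reading is None.
At some moment in a run one of tin0, tin1, tin2, tin3, tin4 may be knocked a few centimetres aside while the robot is not near it.
It also fails if it takes over 210 s, if anything falls off the work surface, if the arm or the gripper's body presses on something with over 40 N, if the wrist force passes 120 N, or if a joint passes its speed limit or range.

## Robot

A 6-joint arm with a two-finger parallel gripper is mounted at the origin on the work surface. World frame = base frame: x ahead of the robot, y to its left, z up, the work surface at z = 0. Lengths are in mm, angles in rad, forces in N, time in s.
With the tool pointing down it reaches from about 350 to 975 mm from the base axis. Payload 7.1 kg.
Tool frame: the origin (TCP) lies between the finger pads; the fingertips stand 19 mm ahead of it and the grasp point (between the pads) is the TCP (ctrl.tcp_to_tips is the distance from the TCP to the fingertips, in mm); z points along the fingers, y is the line along which they close (so a half turn about z gives the same grasp; the last joint's range is limited). The gripper opens to 88 mm and grips with 3 to 60 N. Pads are 20 mm wide; open, the fingers measure 115 mm over their backs; the gripper's body (75 mm by 178 mm) begins 61 mm behind the grasp point.
Start: joints at [1.25, 0.423, 1.63, -0, 1.089, -0.019], TCP at [185.743, 596.745, 241.675] pointing down, gripper open.
Joint ranges: [-3, 3], [-0.9, 2.11], [0.09, 2.58], [-1.31, 4.45], [0.11, 2.69], [-2.54, 2.54]. Speed limits (rad/s): [2.39, 2.39, 3.01, 3.14, 3.14, 3.14].

## Interface

Orientations are given as a rotation vector (axis times angle).
In Python, from workcell import status, optics, ctrl gives the robot as it stands. The module is installed in compiled form; this text tells all that it offers.
- The arm moves only by the shell command python3 -m inch 'ROWS'. ROWS is JSON, a list that holds one entry, the list of rows, each a list of 7 numbers: the shift along the tool's x, y, z in mm, then the turn, a rotation vector about the tool's x, y, z in rad, then the opening in per cent of the stroke, from 0 (shut) to 100 (fully open). A call has 1 to 20 rows; each row is the pose to reach, as a shift and turn from the pose commanded when the call began, along the tool's axes at that moment; what a row does not reach only later rows make up. A row lasts 1/10 s, in which the tool goes at most 50 mm and 8.59 degrees, less where a joint would pass 70% of its speed; a pose out of reach is approached as far as the arm can. A call with a gripper value outside its range is refused whole. The fingers move at their own pace and stop on an object; the grip force is fixed at half the most. Time passes only in rows, so rows that repeat a pose let the fingers close. It gives the time, the measured TCP pose, the force, the opening and the grip force at its end, in the units of the state.
- status.get_obs(): the state, without advancing time (a new reading comes with each control period).
- optics.get_image(name): name is "side" or "top" or "wrist"; returns a dict with "frame" (420x560x3 uint8, red, green, blue), "fx", "fy", "cx", "cy" (pixels), "k1" (the pictures are not rectified: a ray, as slopes to the right and down, at radius r is drawn at 1 + k1 r^2 times it, then the intrinsics apply), "rvec" (rotation vector, rad) and "tvec" (3), from world to camera coordinates, as OpenCV has them; the wrist camera has in their place "hand_eye" (4x4, takes a point from camera to tool coordinates, whose origin is the TCP and whose axes are the flange's). Camera axes: x right, y down, z forward; pixel columns grow to the right and rows downward; lengths in mm; the calibration is good to about 2 mm. A picture is of the moment at which its call begins: read the wrist's pose just before it. There is no depth.
- ctrl.close_job(): hands the job in; it is judged then, once.
The state is a dict: "t": time; "qpos": joint angles; "qvel": joint speeds; "joint_torque": joint torques, N m; "ee_pos": TCP position; "orientation": TCP orientation; "ft_force": force on the tool from outside, world axes, zero at the start; "moment": the same for the moment, N m; "width": finger opening in mm; "grasp_force": force on a finger pad.
Only numpy, scipy, OpenCV 4.12 (cv2) and the standard library are available. Lean on these libraries where they do the work, as an engineer would, in place of code of your own. Each camera call takes 0.05 s, during which the arm holds its last target. There are 200 camera calls.

## Working session

There is one attempt and no reset: what is moved stays moved. The work goes in short steps, Python scripts to look and compute and a shell command to move; the robot and the scene stay as the last step left them, time stands still between calls to the robot, and variables do not carry over. Pictures are saved under pics/ and viewed, at most 14 in all, crops included, and the job is handed in when it is done.

```bash
mkdir -p pics; cat > h.py <<'E'
import numpy as np, cv2
from scipy.spatial.transform import Rotation as R
from workcell import status, optics, ctrl
def snap(name, fn):
    o=status.get_obs(); im=optics.get_image(name)
    cv2.imwrite('pics/'+fn+'.png', im['frame'][:,:,::-1])
    d={k:v for k,v in im.items() if k!='frame'}
    if 'hand_eye' in d:
        H=np.array(d['hand_eye']); Rt=R.from_rotvec(o['orientation']).as_matrix()
        d['C']=Rt@H[:3,3]+np.array(o['ee_pos']); d['M']=Rt@H[:3,:3]
    else:
        Rc=R.from_rotvec(np.ravel(d['rvec'])).as_matrix(); d['M']=Rc.T; d['C']=-Rc.T@np.ravel(d['tvec'])
    np.save('pics/'+fn+'.npy', d, allow_pickle=True); return im['frame'],d
def load(fn): return np.load('pics/'+fn+'.npy',allow_pickle=True).item()
def ray(d,u,v):
    x,y=(u-d['cx'])/d['fx'],(v-d['cy'])/d['fy']; a,b=x,y
    for _ in range(30):
        s=1+d['k1']*(a*a+b*b); a,b=x/s,y/s
    return d['M']@np.array([a,b,1])
def at(d,u,v,z):
    r=ray(d,u,v); return d['C']+r*(z-d['C'][2])/r[2]
def proj(d,P):
    p=d['M'].T@(np.array(P,float)-d['C']); a,b=p[0]/p[2],p[1]/p[2]; s=1+d['k1']*(a*a+b*b)
    return d['cx']+d['fx']*a*s, d['cy']+d['fy']*b*s
def totool(P):
    "world point -> shift in current tool axes (from measured pose)"
    o=status.get_obs(); Rt=R.from_rotvec(o['orientation']).as_matrix(); return Rt.T@(np.array(P)-np.array(o['ee_pos']))
E
python3 - <<'E'
from h import *
o=status.get_obs(); print({k:np.round(v,3) for k,v in o.items()})
print(np.round(R.from_rotvec(o['orientation']).as_matrix(),3))
for n in('top','side'):
    f,d=snap(n,n+'0'); print(n,d)
    cv2.imwrite('pics/%s0b.png'%n,cv2.resize(f[:,:,::-1],(800,600),interpolation=cv2.INTER_CUBIC))
E
```

```text
{'t': np.float64(0.0), 'qpos': array([ 1.25 ,  0.424,  1.631, -0.   ,  1.089, -0.019]), 'qvel': array([-0.001,  0.001,  0.   ,  0.   , -0.001, -0.   ]), 'joint_torque': array([ 2.0000e-03, -5.4463e+01, -2.7367e+01,  6.5000e-02,  2.3000e-02,
       -0.0000e+00]), 'ee_pos': array([185.567, 596.251, 240.909]), 'orientation': array([-4.720e-01, -3.106e+00,  2.000e-03]), 'ft_force': array([-1.492,  0.32 ,  0.26 ]), 'moment': array([-0.017, -0.023,  0.025]), 'grasp_force': np.float64(0.0), 'width': np.float64(87.961)}
[[-0.955  0.297 -0.   ]
 [ 0.297  0.955 -0.001]
 [ 0.    -0.002 -1.   ]]
top {'fx': 456.32740275999845, 'fy': 456.32740275999845, 'cx': 271.360590070028, 'cy': 211.81504069990427, 'k1': 0.0018403828599017117, 'rvec': array([ 2.17380904, -2.18869479,  0.11482751]), 'tvec': array([ -46.75521606,  506.14280239, 1355.74565518]), 'M': array([[-0.00744511, -0.99581368,  0.09110266],
       [-0.99987981,  0.00617447, -0.01422129],
       [ 0.01359924, -0.09119759, -0.99573996]]), 'C': array([ 380.16379109,  -30.59431149, 1396.76495812])}
side {'fx': 386.1589662582894, 'fy': 386.1589662582894, 'cx': 280.0763739434972, 'cy': 210.41910652587123, 'k1': -0.08872923270139435, 'rvec': array([ 2.34441114, -0.41996003,  0.16924107]), 'tvec': array([-490.91664739,  161.89164302,  848.8186773 ]), 'M': array([[ 9.37825919e-01, -2.50078161e-01,  2.40714477e-01],
       [-3.47105953e-01, -6.75565545e-01,  6.50483398e-01],
       [-5.32850387e-05, -6.93593618e-01, -7.20366497e-01]]), 'C': array([ 296.55697663, -613.17413219,  723.72138902])}
```

View pics/top0b.png

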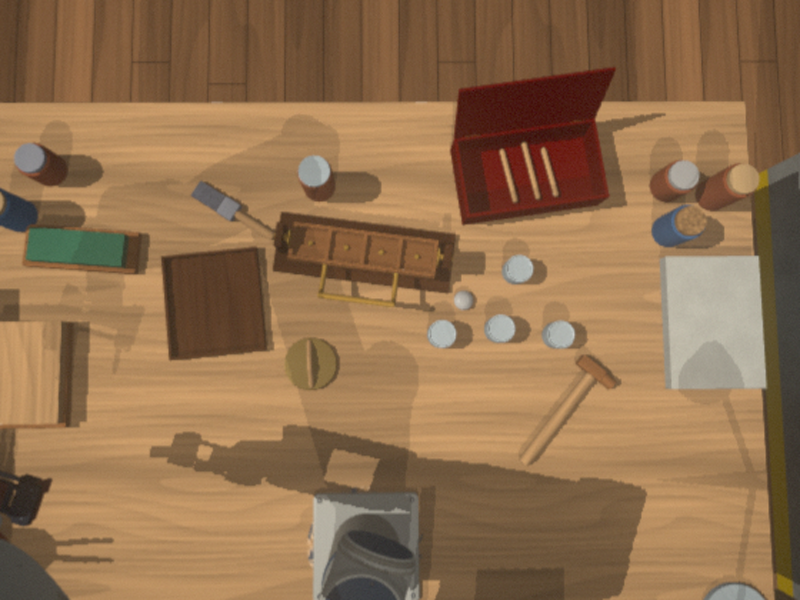

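View pics/side0b.png

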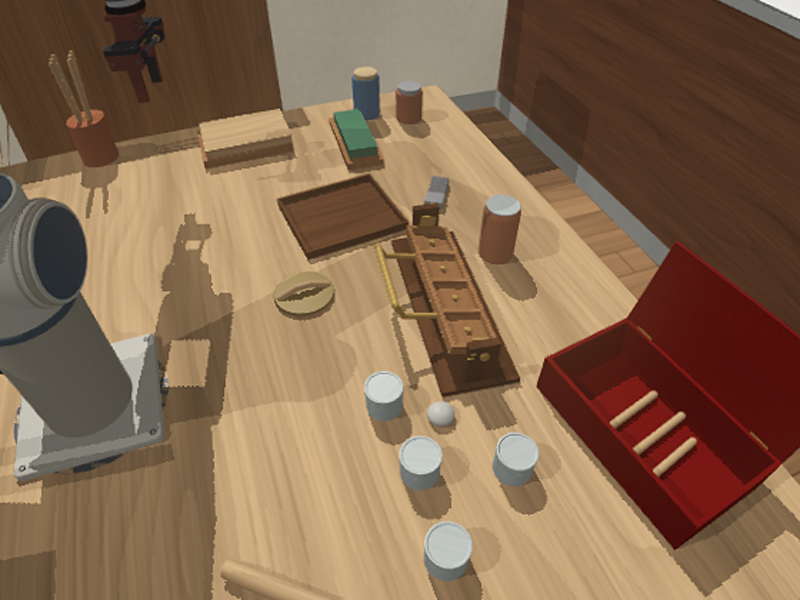

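The top view shows four tins at about (517,267), (441,332), (500,326) and (558,332), with the pebble at (464,300). The rocker spans roughly (275-455, 215-290), the tray is at (215,303), the baren at (311,363), and the caddy is behind the rocker. I'll enlarge the middle.

```bash
python3 - <<'E'
import cv2
f=cv2.imread('pics/top0.png')[135:265,190:420]
cv2.imwrite('pics/c1.png',cv2.resize(f,None,fx=3.4,fy=3.4,interpolation=cv2.INTER_CUBIC))
E
```

```text
(no output)
```

View pics/c1.png

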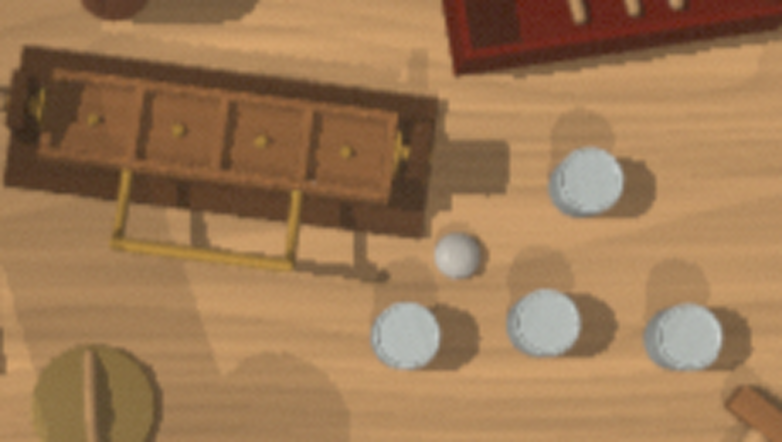

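The crop shows lid centres at (588,181), (406,335), (544,322) and (684,337). Foot corners are at (25,46), (440,98), (425,238) and (5,186), the handle ends at (116,246) and (290,266), and the pins from (94,119) to (347,151).

```bash
python3 - <<'E'
from h import *
d=load('top0')
c=lambda x,y:(190+(x+.5)/3.4-.5,135+(y+.5)/3.4-.5)
for n,p in zip('ABCD',[(588,181),(406,335),(544,322),(684,337)]): print(n,np.round(at(d,*c(*p),50)))
F=np.array([at(d,*c(*p),12) for p in[(25,46),(440,98),(425,238),(5,186)]]); print(np.round(F)); m=F.mean(0); print('foot',m)
y=(F[0]+F[3]-F[1]-F[2])[:2]; y/=np.linalg.norm(y); print('yaw ydir',y, 'x dir',[y[1],-y[0]])
for p in[(116,246),(290,266)]: print('h',[np.round(at(d,*c(*p),z)) for z in(75,120,150)])
x=np.array([y[1],-y[0],0]);A=np.array([m[0],m[1],75])
print('pebble',at(d,*c(458,255),12),'baren',at(d,*c(96,405),15))
# handle angle fit
for th in np.arange(0.1,0.7,.1):
    H=A+(-115*np.cos(th))*x+np.array([0,0,115*np.sin(th)]); H1=H+74*np.r_[y,0]; H2=H-74*np.r_[y,0]
    print(round(th,2),[np.round(((np.array(proj(d,h))-[190,135])*3.4)) for h in(H1,H2)])
for k in range(4):
    P=A+np.r_[y,0]*(k-1.5)*74-[0,0,14]; print('pin',k,np.round((np.array(proj(d,P))-[190,135])*3.4))
s=.7
T=np.array([at(d,p[0]*s,p[1]*s,18) for p in[(163,256),(259,247),(270,348),(170,359)]]);print('tray',np.round(T),T.mean(0))
E
```

```text
A [ 573. -323.   50.]
B [ 439. -161.   50.]
C [ 450. -281.   50.]
D [ 436. -403.   50.]
[[ 705.  177.   12.]
 [ 656. -198.   12.]
 [ 528. -183.   12.]
 [ 577.  194.   12.]]
foot [616.48348006  -2.48448754  12.        ]
yaw ydir [0.13009421 0.99150164] x dir [np.float64(0.9915016373022386), np.float64(-0.1300942090447544)]
h [array([516.,  89.,  75.]), array([511.,  85., 120.]), array([508.,  82., 150.])]
h [array([498., -60.,  75.]), array([494., -59., 120.]), array([491., -58., 150.])]
pebble [ 512.50367267 -212.25408243   12.        ] baren [380.76122566 111.63306012  15.        ]
0.1 [array([117., 247.]), array([290., 269.])]
0.2 [array([116., 244.]), array([291., 266.])]
0.3 [array([115., 239.]), array([292., 261.])]
0.4 [array([115., 233.]), array([293., 255.])]
0.5 [array([115., 226.]), array([294., 248.])]
0.6 [array([115., 217.]), array([295., 240.])]
pin 0 [348. 147.]
pin 1 [264. 136.]
pin 2 [179. 126.]
pin 3 [ 95. 115.]
tray [[609. 427.  18.]
 [627. 224.  18.]
 [412. 198.  18.]
 [390. 407.  18.]] [509.54809972 313.94282924  18.        ]
```

```bash
cat >> h.py <<'E'
Y=np.array([.1301,.9915,0]); X=np.array([.9915,-.1301,0])
A0=np.array([616.5,-2.5,75.])
def pocket(k): return A0+Y*(k-1.5)*74+[0,0,5]
def plan(*Ps, yaw=None):
    "print shifts (tool axes) to world TCP points, with turn to target orientation (tool x = yaw vector)"
    o=status.get_obs(); Rt=R.from_rotvec(o['orientation']).as_matrix()
    xa=Y if yaw is None else np.r_[np.cos(yaw),np.sin(yaw),0]; za=np.array([0,0,-1.]); G=np.c_[xa,np.cross(za,xa),za]
    print('now',np.round(o['ee_pos'],1),'t',o['t'],'turn',np.round(R.from_matrix(Rt.T@G).as_rotvec(),3))
    for P in Ps: print('  shift',np.round(Rt.T@(np.array(P)-np.array(o['ee_pos'])),1), '->',np.round(P,1))
E
python3 - <<'E'
from h import *
h=A0-113.3*X+[0,0,19.5]
plan([*h[:2],200],h)
E
```

```text
now [185.6 596.3 241. ] t 0.1 turn [-1.000e-03  1.000e-03  1.399e+00]
  shift [-477.8 -462.9   41.6] -> [504.2  12.2 200. ]
  shift [-477.8 -462.8  147.1] -> [504.2  12.2  94.5]
```

```bash
python3 -m inch '[[[-32,-31,3,0,0,0.1,45],[-64,-62,6,0,0,0.2,45],[-96,-93,9,0,0,0.3,45],[-128,-124,12,0,0,0.4,45],[-160,-155,14,0,0,0.5,45],[-192,-186,17,0,0,0.6,45],[-224,-217,20,0,0,0.7,45],[-256,-248,23,0,0,0.8,45],[-288,-279,26,0,0,0.9,45],[-320,-310,29,0,0,1.0,45],[-352,-341,32,0,0,1.1,45],[-384,-372,35,0,0,1.2,45],[-416,-403,38,0,0,1.3,45],[-448,-434,40,0,0,1.399,45],[-478,-463,42,0,0,1.399,45],[-478,-463,42,0,0,1.399,45],[-478,-463,42,0,0,1.399,45]]]'
python3 - <<'E'
from h import *
h=A0-113.3*X+[0,0,19.5]
f,d=snap('wrist','w1'); print(d)
plan(h,A0-115*X)
print(proj(d,h),proj(d,h+74*Y),proj(d,h-74*Y))
E
```

```text
t: 1.8
ee_pos: [504.3, 11.9, 199.2]
orientation: [-2.363, -2.069, 0.001]
ft_force: [-0.3, 0.4, -0.4]
width: 39.5
grasp_force: 0.0
{'fx': 330.4112891928344, 'fy': 330.4112891928344, 'cx': 275.62795566040313, 'cy': 216.21347348698205, 'k1': -0.07859168420088374, 'hand_eye': array([[ 8.69045137e-04, -9.57495279e-01, -2.88447631e-01,
         7.87490680e+01],
       [ 9.99999302e-01,  1.06314691e-03, -5.16258762e-04,
        -6.13577157e-01],
       [ 8.00977535e-04, -2.88446981e-01,  9.57495534e-01,
        -1.42495627e+02],
       [ 0.00000000e+00,  0.00000000e+00,  0.00000000e+00,
         1.00000000e+00]]), 'C': array([514.20680241,  89.96709949, 341.70686668]), 'M': array([[ 0.99138195, -0.12484482, -0.03969382],
       [-0.13098762, -0.94933241, -0.28567503],
       [-0.00201758,  0.28841246, -0.95750414]])}
now [503.8  12.7 199.3] t 1.85 turn [-0.001 -0.    -0.   ]
  shift [ -0.4   0.5 104.8] -> [504.2  12.2  94.5]
  shift [ -0.4  -1.2 124.3] -> [502.5  12.5  75. ]
(np.float64(276.5489584002424), np.float64(220.98522971275992)) (np.float64(276.5338745884609), np.float64(123.61297390584508)) (np.float64(276.5517854617012), np.float64(303.55403733524554))
```

View pics/w1.png

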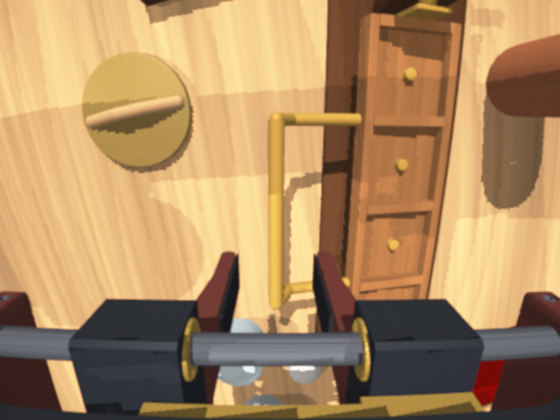

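The handle bar sits at u≈276 with ends at (277,119) and (275,304), which matches the prediction. I'll grip it and lower it.

```bash
python3 -m inch '[[[0,0,30,0,0,0,45],[0,0,60,0,0,0,45],[0,0,85,0,0,0,45],[0,0,100,0,0,0,45],[0,0,104,0,0,0,45],[0,0,105,0,0,0,45],[0,0,105,0,0,0,0],[0,0,105,0,0,0,0],[0,0,105,0,0,0,0],[0,0,105,0,0,0,0],[0,0,105,0,0,0,0],[0,0,105,0,0,0,0]]]'
python3 -m inch '[[[0,0,3,0,0,0,0],[0,0,6,0,0,0,0],[0,-1,9,0,0,0,0],[0,-1,12,0,0,0,0],[0,-1,15,0,0,0,0],[0,-1,18,0,0,0,0],[0,-1,19.5,0,0,0,0],[0,-1,20.5,0,0,0,0],[0,-1,20.5,0,0,0,0],[0,-1,20.5,0,0,0,0]]]'
python3 - <<'E'
from h import *
plan(A0-115*X)
E
```

```text
t: 3.05
ee_pos: [504.2, 12.7, 94.8]
orientation: [-2.361, -2.072, 0.0]
ft_force: [-2.6, 1.7, 2.7]
width: 11.3
grasp_force: 30.0
t: 4.05
ee_pos: [501.7, 13.0, 73.5]
orientation: [-2.359, -2.07, 0.004]
ft_force: [-5.5, 3.2, 1.7]
width: 11.4
grasp_force: 30.0
now [501.7  13.   73.5] t 4.05 turn [-0.004  0.     0.   ]
  shift [-0.4  0.8 -1.5] -> [502.5  12.5  75. ]
```

```bash
python3 -m inch '[[[0,0,1,0,0,0,0],[0,0,2,0,0,0,0],[0,0,3,0,0,0,0],[0,0,3,0,0,0,0],[0,0,3,0,0,0,0]]]'
```

```text
t: 4.55
ee_pos: [501.7, 13.0, 70.5]
orientation: [-2.359, -2.07, 0.004]
ft_force: [-6.4, 3.5, 1.9]
width: 11.7
grasp_force: 30.0
```

```bash
python3 -m inch '[[[0,0,1,0,0,0,0],[0,0,2,0,0,0,0],[0,0,3,0,0,0,0],[0,0,4,0,0,0,0],[0,0,4,0,0,0,0]]]'
python3 - <<'E'
from h import *
f,d=snap('wrist','w2')
for th in(0,.1,.2):
    c,s=np.cos(th),np.sin(th)
    Q=lambda x,y,z:A0+X*(x*c+z*s)+Y*y+np.array([0,0,-x*s+z*c])
    print(th,np.round([proj(d,Q(-115,74,0)),proj(d,Q(0,37,-14)),proj(d,Q(0,111,-14)),proj(d,Q(-41,147,-10)),proj(d,Q(41,147,-10))]).tolist())
f,d=snap('side','s2')
f=f[145:275,250:370]
cv2.imwrite('pics/s2c.png',cv2.resize(f[:,:,::-1],None,fx=4.5,fy=4.5,interpolation=cv2.INTER_CUBIC))
E
```

```text
t: 5.05
ee_pos: [501.7, 13.0, 68.9]
orientation: [-2.359, -2.071, 0.004]
ft_force: [-14.8, 3.3, 35.0]
width: 11.5
grasp_force: 30.0
0 [[280.0, 131.0], [512.0, 211.0], [539.0, 50.0], [464.0, -50.0], [624.0, -20.0]]
0.1 [[281.0, 132.0], [510.0, 211.0], [536.0, 50.0], [468.0, -55.0], [616.0, -18.0]]
0.2 [[287.0, 133.0], [507.0, 211.0], [534.0, 50.0], [472.0, -60.0], [607.0, -17.0]]
```

View pics/w2.png

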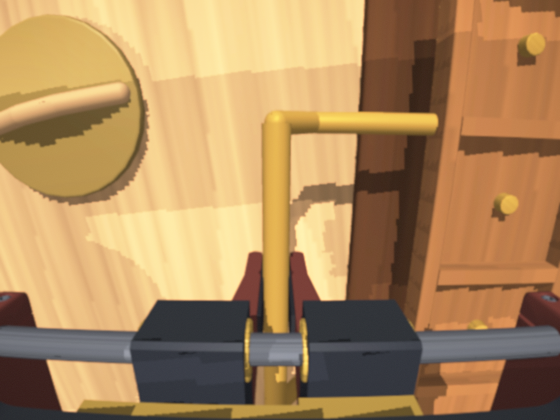

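The rocker reached its hard stop: the upward force rose to 35 N. I'll release, rise, and look at the pockets from above.

```bash
python3 -m inch '[[[0,0,-2,0,0,0,30],[0,0,-2,0,0,0,45],[0,0,-2,0,0,0,45],[0,0,-2,0,0,0,45],[0,0,-30,0,0,0,45],[0,0,-60,0,0,0,60],[0,0,-100,0,0,0,75],[-30,20,-130,0,0,0,75],[-60,50,-160,0,0,0,75],[-60,90,-200,0,0,0,75],[-60,110,-230,0,0,0,75],[-60,110,-230,0,0,0,75],[-60,110,-230,0,0,0,75]]]'
python3 - <<'E'
from h import *
f,d=snap('wrist','w3'); plan()
g=f.copy()
cv2.imwrite('pics/w3b.png',cv2.resize(f[:300,80:480,::-1],None,fx=2,fy=2,interpolation=cv2.INTER_CUBIC))
c=lambda p:np.round((np.array(p)-[80,0])*2+.5,1).tolist()
for k in range(4): print(k,'pin',c(proj(d,pocket(k)-[0,0,19])), 'rim corners',[c(proj(d,pocket(k)+[0,0,-15]+33*(a*X+b*Y))) for a,b in((-1,-1),(-1,1),(1,1),(1,-1))])
E
```

```text
t: 6.45
ee_pos: [605.1, -61.2, 297.1]
orientation: [2.361, 2.072, 0.001]
ft_force: [0.3, -0.0, -1.1]
width: 66.1
grasp_force: 0.0
now [603.9 -61.  295.9] t 6.5 turn [-0.002  0.     0.   ]
0 pin [398.9, 458.2] rim corners [[345.0, 511.0], [342.8, 407.0], [455.5, 407.1], [452.4, 511.1]]
1 pin [399.4, 336.1] rim corners [[342.5, 393.7], [340.3, 278.0], [459.1, 278.2], [455.9, 393.8]]
2 pin [399.9, 201.4] rim corners [[340.1, 263.3], [337.9, 136.6], [462.6, 136.9], [459.5, 263.5]]
3 pin [400.5, 55.4] rim corners [[337.7, 120.6], [335.9, -15.0], [465.6, -14.7], [462.9, 120.9]]
```

View pics/w3b.png

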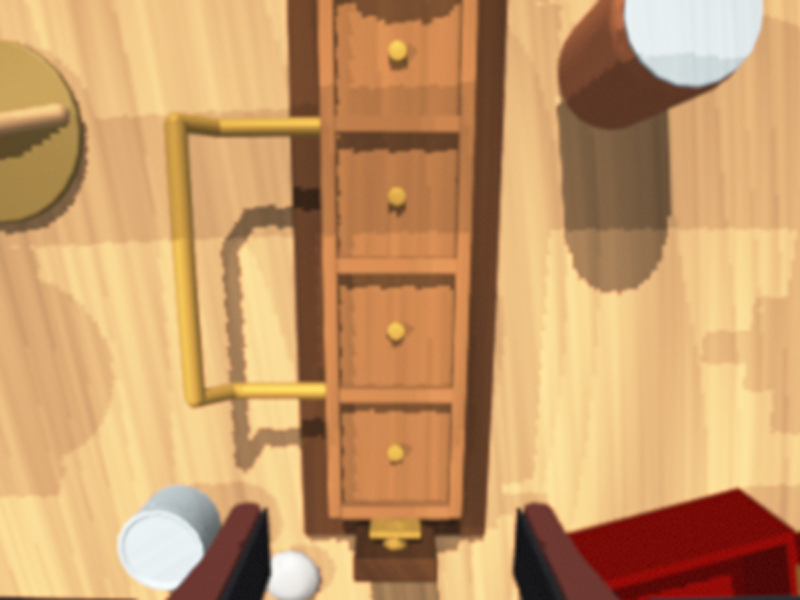

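Pins are at (397,50), (397,197), (396,331) and (396,453), so the rocker is about 1.9 mm toward -X and 2.8 mm toward +Y of my estimate, and it is level. Next I'll look at the tins with the same camera.

```bash
sed -i 's/A0=np.array(\[616.5,-2.5,75.\])/A0=np.array([615.0,0.5,75.])/' h.py
python3 -m inch '[[[-40,-12,0,0,0,0,75],[-80,-24,0,0,0,0,75],[-120,-36,0,0,0,0,75],[-160,-48,0,0,0,0,75],[-200,-60,0,0,0,0,75],[-240,-72,0,0,0,0,75],[-280,-84,0,0,0,0,75],[-293,-88,0,0,0,0,75],[-293,-88,0,0,0,0,75],[-293,-88,0,0,0,0,75]]]'
python3 - <<'E'
from h import *
f,d=snap('wrist','w4'); plan()
cv2.imwrite('pics/w4b.png',cv2.resize(f[:,:,::-1],(800,600),interpolation=cv2.INTER_CUBIC))
for n,p in zip('ABCD',[(573,-323,50),(439,-161,50),(450,-281,50),(436,-403,50)]): print(n,np.array(proj(d,p))/.7)
E
```

```text
t: 7.5
ee_pos: [479.3, -338.9, 296.2]
orientation: [-2.36, -2.071, -0.0]
ft_force: [-0.9, -0.8, -0.1]
width: 66.1
grasp_force: 0.0
now [ 479.7 -338.6  296.5] t 7.55 turn [-0.001 -0.001  0.001]
A [505.50288204 232.52314471]
B [312.13145355  43.33147867]
C [350.17757423 200.2906175 ]
D [355.82172865 342.81308189]
```

View pics/w4b.png

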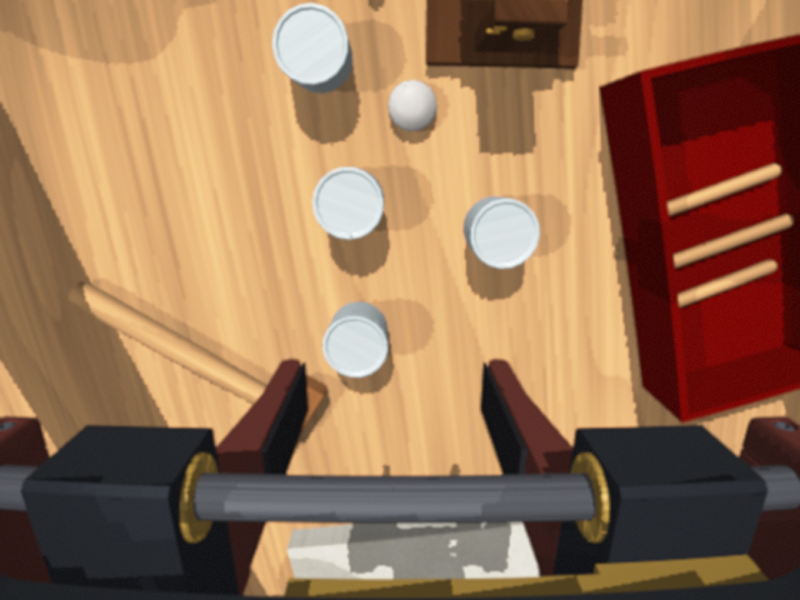

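Lids are at A (503.5,233), B (311.5,43), C (348.5,203) and D (356,347). The mallet head near (310,410) is clear of D's fingers.

```bash
python3 - <<'E'
from h import *
d=load('w4'); T={}
for n,p in zip('ABCD',[(503.5,233),(311.5,43),(348.5,203),(356,347)]):
    P=at(d,p[0]*.7,p[1]*.7,50); T[n]=P; print(n,np.round(P,1))
np.save('T.npy',T)
plan([*T['A'][:2],170],[*T['A'][:2],34])
for k in range(4): print(k,pocket(k))
s=pocket(3)-T['A'];print('move',Y@s,X@s)
E
```

```text
A [ 571.3 -323.2   50. ]
B [ 438.6 -160.7   50. ]
C [ 448.3 -283.    50. ]
D [ 435.6 -406.9   50. ]
now [ 479.7 -338.6  296.5] t 7.55 turn [-0.001 -0.001  0.001]
  shift [ 27.   89.  126.4] -> [ 571.3 -323.2  170. ]
  shift [ 26.8  89.2 262.4] -> [ 571.3 -323.2   34. ]
0 [ 600.5589 -109.5565   80.    ]
1 [610.1863 -36.1855  80.    ]
2 [619.8137  37.1855  80.    ]
3 [629.4411 110.5565  80.    ]
move 437.61998481295666 1.1961337106614207
```

```bash
python3 -m inch '[[[10,35,45,0,0,0,85],[20,70,90,0,0,0,85],[27,89,130,0,0,0,85],[27,89,170,0,0,0,85],[27,89,205,0,0,0,85],[27,89,235,0,0,0,85],[27,89,255,0,0,0,85],[27,89,262,0,0,0,85],[27,89,262,0,0,0,85],[27,89,262,0,0,0,85],[27,89,262,0,0,0,30],[27,89,262,0,0,0,30],[27,89,262,0,0,0,30],[27,89,262,0,0,0,30],[27,89,262,0,0,0,30]]]'
python3 -m inch '[[[0,0,-20,0,0,0,30],[0,0,-50,0,0,0,30],[0,0,-90,0,0,0,30],[0,0,-130,0,0,0,30],[0,0,-150,0,0,0,30],[30,0,-150,0,0,0,30],[70,0,-150,0,0,0,30],[110,0,-150,0,0,0,30],[150,0,-150,0,0,0,30],[190,0,-150,0,0,0,30],[230,0,-150,0,0,0,30],[270,0,-150,0,0,0,30],[310,0,-150,0,0,0,30],[350,0,-150,0,0,0,30],[390,0,-150,0,0,0,30],[420,1,-150,0,0,0,30],[435,1,-150,0,0,0,30],[438,1,-150,0,0,0,30],[438,1,-150,0,0,0,30]]]'
python3 - <<'E'
from h import *
p=pocket(3); plan([*p[:2],110],[*p[:2],89])
f,d=snap('wrist','w5')
cv2.imwrite('pics/w5b.png',cv2.resize(f[:,:,::-1],(800,600)))
E
```

```text
t: 9.05
ee_pos: [572.2, -325.4, 36.5]
orientation: [2.36, 2.071, 0.001]
ft_force: [0.9, 1.1, 5.8]
width: 57.8
grasp_force: 30.0
t: 10.95
ee_pos: [628.7, 108.7, 184.8]
orientation: [-2.361, -2.073, 0.002]
ft_force: [0.4, -0.3, -2.1]
width: 57.5
grasp_force: 30.0
now [628.7 108.7 184.8] t 10.95 turn [-0.001  0.001  0.001]
  shift [ 2.   0.6 74.8] -> [629.4 110.6 110. ]
  shift [ 2.   0.6 95.8] -> [629.4 110.6  89. ]
```

View pics/w5b.png

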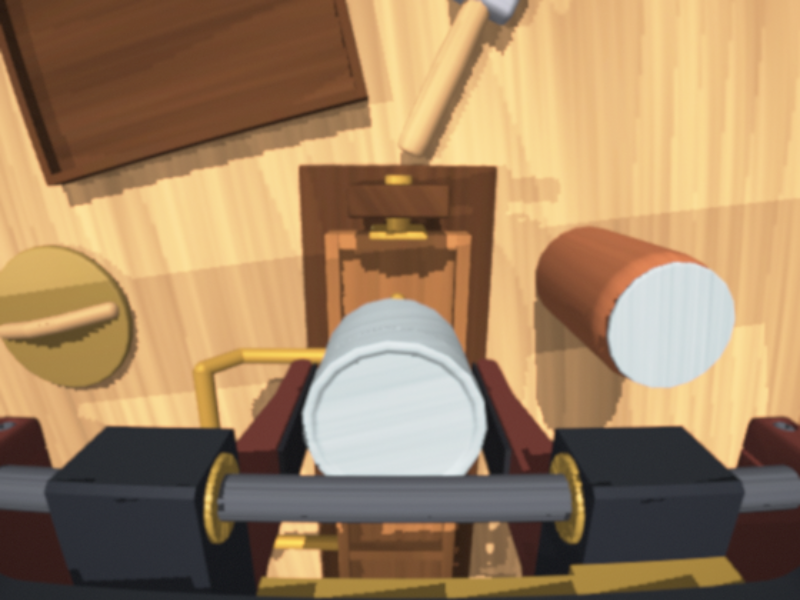

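The tin is held square, its lid's far edge at v≈342 and its sides at u≈303 and 487. I'll check its offset along the tool x axis.

```bash
cat >> h.py <<'E'
def edge(fn, top=13.5):
    d=load(fn); t=d['C']-d['M']@np.array(0*d['C']); 
    H=np.array(d['hand_eye']); Rt=d['M']@H[:3,:3].T; tcp=d['C']-Rt@H[:3,3]
    for o in(-2,0,2,4):
        print(o,[np.round(np.array(proj(d,tcp+Rt@np.array([o+29*a,29*b,-top])))/.7,1).tolist() for a,b in((1,0),(0,-1),(0,1))])
E
python3 - <<'E'
from h import *
edge('w5')
E
```

```text
-2 [[396.0, 350.9], [303.4, 436.6], [488.2, 436.8]]
0 [[396.1, 344.6], [303.0, 431.0], [488.7, 431.2]]
2 [[396.1, 338.1], [302.6, 425.4], [489.1, 425.6]]
4 [[396.1, 331.7], [302.2, 419.8], [489.5, 419.9]]
```

```bash
python3 -m inch '[[[1,0.5,30,0,0,0,30],[1,0.5,55,0,0,0,30],[1,0.5,70,0,0,0,30],[1,0.5,78,0,0,0,30],[1,0.5,84,0,0,0,30],[1,0.5,89,0,0,0,30],[1,0.5,92,0,0,0,30],[1,0.5,93,0,0,0,30],[1,0.5,93,0,0,0,30],[1,0.5,93,0,0,0,30]]]'
python3 -m inch '[[[0,0,0,0,0,0,72],[0,0,0,0,0,0,72],[0,0,0,0,0,0,72],[0,0,0,0,0,0,72],[0,0,-20,0,0,0,75],[0,0,-60,0,0,0,75],[0,0,-100,0,0,0,75],[0,0,-110,0,0,0,75],[0,0,-110,0,0,0,75]]]'
python3 - <<'E'
from h import *
f,d=snap('wrist','w6')
cv2.imwrite('pics/w6b.png',cv2.resize(f[100:340,160:400,::-1],None,fx=2.5,fy=2.5,interpolation=cv2.INTER_CUBIC))
T=np.load('T.npy',allow_pickle=True).item(); plan([*T['C'][:2],150],[*T['C'][:2],34])
E
```

```text
t: 12.0
ee_pos: [630.0, 110.2, 92.6]
orientation: [2.361, 2.072, 0.001]
ft_force: [1.6, 0.1, -2.1]
width: 58.0
grasp_force: 30.0
t: 12.9
ee_pos: [630.9, 110.4, 204.3]
orientation: [2.359, 2.071, 0.005]
ft_force: [0.2, 0.5, -1.3]
width: 66.0
grasp_force: 0.0
now [629.7 110.2 202.3] t 12.95 turn [ 0.001 -0.     0.   ]
  shift [-413.3 -128.9   52.1] -> [ 448.3 -283.   150. ]
  shift [-413.4 -129.   168.1] -> [ 448.3 -283.    34. ]
```

View pics/w6b.png

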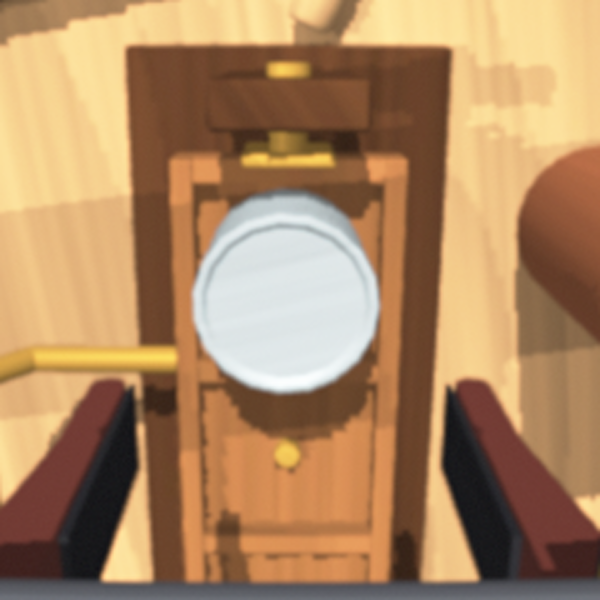

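Tin A is seated in pocket 3, its lid centred at crop (287,303). Next I go above C and check its position by code.

```bash
cat >> h.py <<'E'
def lids(fn, z, cut=300, show=True):
    "silver lids: centroid of grey bright blobs -> world at height z"
    im=cv2.imread('pics/'+fn+'.png'); d=load(fn); h=cv2.cvtColor(im,cv2.COLOR_BGR2HSV)
    m=((h[...,1]<45)&(h[...,2]>185)).astype(np.uint8); m[cut:]=0
    m=cv2.morphologyEx(m,cv2.MORPH_OPEN,np.ones((5,5)))
    n,l,s,c=cv2.connectedComponentsWithStats(m); out=[]
    for i in range(1,n):
        if s[i,4]<300: continue
        cs,_=cv2.findContours((l==i).astype(np.uint8),cv2.RETR_EXTERNAL,cv2.CHAIN_APPROX_NONE)
        (u,v),ax,_=cv2.fitEllipse(cv2.convexHull(max(cs,key=len)))
        P=at(d,u,v,z); out.append(P); print('lid',np.round(P[:2],1),'px',round(u,1),round(v,1),'axes',np.round(ax))
    return out
E
python3 - <<'E'
from h import *
print('w4');lids('w4',50,280);print('w6',pocket(3));lids('w6',105,280)
E
python3 -m inch '[[[-30,-10,0,0,0,0,80],[-70,-22,0,0,0,0,85],[-110,-34,0,0,0,0,85],[-150,-46,0,0,0,0,85],[-190,-58,0,0,0,0,85],[-230,-70,0,0,0,0,85],[-270,-82,0,0,0,0,85],[-310,-95,0,0,0,0,85],[-350,-108,0,0,0,0,85],[-385,-120,0,0,0,0,85],[-405,-127,0,0,0,0,85],[-413,-129,0,0,0,0,85],[-413,-129,0,0,0,0,85],[-413,-129,0,0,0,0,85]]]'
python3 - <<'E'
from h import *
f,d=snap('wrist','w7'); print('w7');lids('w7',50)
T=np.load('T.npy',allow_pickle=True).item(); plan([*T['C'][:2],34])
E
```

```text
w4
lid [ 437.6 -161.8] px 217.4 31.3 axes [51. 54.]
lid [ 507.  -210.9] px 286.8 69.5 axes [26. 31.]
lid [ 447.3 -282.2] px 243.0 141.5 axes [49. 50.]
lid [ 572.  -322.7] px 353.0 162.6 axes [48. 49.]
lid [ 434.1 -405. ] px 247.8 241.7 axes [43. 45.]
w6 [629.4411 110.5565  80.    ]
lid [908.5 -92.8] px 571.6 377.3 axes [113. 852.]
lid [629.6 115.4] px 273.7 217.8 axes [74. 78.]
lid [768.2  94.4] px 451.6 221.1 axes [75. 87.]
t: 14.35
ee_pos: [448.2, -281.7, 201.3]
orientation: [-2.36, -2.072, 0.0]
ft_force: [0.0, -0.5, 0.1]
width: 74.4
grasp_force: 0.0
w7
lid [ 457.1 -203. ] px 275.2 117.1 axes [61. 67.]
lid [ 504.7 -204.5] px 330.6 111.7 axes [31. 32.]
lid [ 448. -284.] px 276.8 208.6 axes [54. 61.]
now [ 448.5 -281.5  201.6] t 14.4 turn [-0.001 -0.001  0.001]
  shift [ -1.6   0.2 167.6] -> [ 448.3 -283.    34. ]
```

C is in place, but B has been knocked to about (457,-203), next to the pebble. I'll take C to pocket 2 now and grip B from a rotated direction later.

```bash
python3 -m inch '[[[-1,0,40,0,0,0,85],[-1.5,0,80,0,0,0,85],[-1.5,0,115,0,0,0,85],[-1.5,0,145,0,0,0,85],[-1.5,0,160,0,0,0,85],[-1.5,0,166,0,0,0,85],[-1.5,0,167,0,0,0,85],[-1.5,0,167,0,0,0,85],[-1.5,0,167,0,0,0,30],[-1.5,0,167,0,0,0,30],[-1.5,0,167,0,0,0,30],[-1.5,0,167,0,0,0,30],[-1.5,0,167,0,0,0,30]]]'
python3 - <<'E'
from h import *
p=pocket(2); plan([*p[:2],185],[*p[:2],89])
E
```

```text
t: 15.7
ee_pos: [448.4, -284.4, 36.1]
orientation: [2.36, 2.072, 0.0]
ft_force: [-0.5, 0.4, 7.5]
width: 57.9
grasp_force: 30.0
now [ 448.4 -284.4   36.1] t 15.7 turn [0.001 0.001 0.   ]
  shift [ 341.1  128.3 -149. ] -> [619.8  37.2 185. ]
  shift [341.1 128.2 -53. ] -> [619.8  37.2  89. ]
```

```bash
python3 -m inch '[[[0,0,-20,0,0,0,30],[0,0,-55,0,0,0,30],[0,0,-95,0,0,0,30],[10,4,-130,0,0,0,30],[40,15,-149,0,0,0,30],[80,30,-149,0,0,0,30],[120,45,-149,0,0,0,30],[160,60,-149,0,0,0,30],[200,75,-149,0,0,0,30],[240,90,-149,0,0,0,30],[280,105,-149,0,0,0,30],[315,118,-149,0,0,0,30],[333,126,-149,0,0,0,30],[340,128,-149,0,0,0,30],[340,128,-149,0,0,0,30],[340,128,-149,0,0,0,30],[340,128,-149,0,0,0,30]]]'
python3 - <<'E'
from h import *
p=pocket(2); plan([*p[:2],92.5])
E
```

```text
t: 17.4
ee_pos: [618.4, 35.0, 184.1]
orientation: [-2.362, -2.071, 0.001]
ft_force: [-0.2, -0.3, -2.5]
width: 57.8
grasp_force: 30.0
now [618.4  35.  184.1] t 17.4 turn [-0.001  0.    -0.001]
  shift [ 2.4  1.2 91.6] -> [619.8  37.2  92.5]
```

```bash
python3 -m inch '[[[1.3,1,30,0,0,0,30],[1.3,1,55,0,0,0,30],[1.3,1,70,0,0,0,30],[1.3,1,78,0,0,0,30],[1.3,1,84,0,0,0,30],[1.3,1,89,0,0,0,30],[1.3,1,91.5,0,0,0,30],[1.3,1,92,0,0,0,30],[1.3,1,92,0,0,0,30],[1.3,1,92,0,0,0,72],[1.3,1,92,0,0,0,72],[1.3,1,92,0,0,0,72],[1.3,1,92,0,0,0,72],[1.3,1,70,0,0,0,72],[1.3,1,30,0,0,0,72],[1.3,1,-10,0,0,0,72],[1.3,1,-20,0,0,0,72],[1.3,1,-20,0,0,0,72]]]'
python3 - <<'E'
from h import *
print(pocket(2),pocket(3)); f,d=snap('wrist','w8'); lids('w8',105)
T=np.load('T.npy',allow_pickle=True).item(); plan([*T['D'][:2],200],[*T['D'][:2],34])
E
```

```text
t: 19.2
ee_pos: [621.4, 37.7, 206.2]
orientation: [2.359, 2.071, 0.005]
ft_force: [-0.2, 0.8, 1.0]
width: 63.3
grasp_force: 0.0
[619.8137  37.1855  80.    ] [629.4411 110.5565  80.    ]
lid [768.6  98.5] px 464.7 119.5 axes [84. 95.]
lid [629.3 112.7] px 273.6 122.3 axes [80. 82.]
lid [619.9  41.4] px 273.5 218.6 axes [73. 75.]
now [620.2  37.6 204.3] t 19.25 turn [ 0.001 -0.     0.001]
  shift [-464.7 -125.5    4.2] -> [ 435.6 -406.9  200. ]
  shift [-464.7 -125.6  170.2] -> [ 435.6 -406.9   34. ]
```

```bash
python3 -m inch '[[[-40,-11,0,0,0,0,75],[-80,-22,0,0,0,0,85],[-120,-33,0,0,0,0,85],[-160,-44,0,0,0,0,85],[-200,-55,0,0,0,0,85],[-240,-66,0,0,0,0,85],[-280,-77,0,0,0,0,85],[-320,-88,0,0,0,0,85],[-360,-99,0,0,0,0,85],[-400,-110,0,0,0,0,85],[-435,-119,0,0,0,0,85],[-455,-124,0,0,0,0,85],[-465,-126,0,0,0,0,85],[-465,-126,0,0,0,0,85],[-465,-126,0,0,0,0,85]]]'
python3 - <<'E'
from h import *
f,d=snap('wrist','w9'); lids('w9',50)
T=np.load('T.npy',allow_pickle=True).item(); plan([*T['D'][:2],34])
E
```

```text
t: 20.75
ee_pos: [434.9, -406.0, 203.1]
orientation: [-2.359, -2.071, -0.0]
ft_force: [0.9, 0.3, 0.8]
width: 74.8
grasp_force: 0.0
lid [ 434.8 -408. ] px 276.9 207.8 axes [53. 59.]
now [ 435.2 -405.9  203.4] t 20.8 turn [-0.001 -0.001  0.001]
  shift [ -1.2   0.7 169.4] -> [ 435.6 -406.9   34. ]
```

```bash
python3 -m inch '[[[-1,0,40,0,0,0,85],[-1,0,80,0,0,0,85],[-1,0,115,0,0,0,85],[-1,0,145,0,0,0,85],[-1,0,162,0,0,0,85],[-1,0,168,0,0,0,85],[-1,0,169,0,0,0,85],[-1,0,169,0,0,0,85],[-1,0,169,0,0,0,30],[-1,0,169,0,0,0,30],[-1,0,169,0,0,0,30],[-1,0,169,0,0,0,30],[-1,0,169,0,0,0,30]]]'
python3 - <<'E'
from h import *
p=pocket(1); plan([*p[:2],185],[*p[:2],92.5])
E
```

```text
t: 22.1
ee_pos: [435.2, -408.6, 36.2]
orientation: [2.36, 2.072, 0.0]
ft_force: [-0.4, 0.1, 6.8]
width: 57.2
grasp_force: 30.0
now [ 435.2 -408.6   36.2] t 22.1 turn [0.001 0.001 0.   ]
  shift [ 391.8  125.4 -149. ] -> [610.2 -36.2 185. ]
  shift [391.9 125.3 -56.5] -> [610.2 -36.2  92.5]
```

```bash
python3 -m inch '[[[0,0,-20,0,0,0,30],[0,0,-55,0,0,0,30],[0,0,-95,0,0,0,30],[10,4,-130,0,0,0,30],[45,15,-149,0,0,0,30],[85,28,-149,0,0,0,30],[125,41,-149,0,0,0,30],[165,54,-149,0,0,0,30],[205,67,-149,0,0,0,30],[245,80,-149,0,0,0,30],[285,92,-149,0,0,0,30],[325,105,-149,0,0,0,30],[360,116,-149,0,0,0,30],[382,123,-149,0,0,0,30],[391,126,-149,0,0,0,30],[391,126,-149,0,0,0,30],[391,126,-149,0,0,0,30],[391,126,-149,0,0,0,30]]]'
python3 - <<'E'
from h import *
p=pocket(1); plan([*p[:2],92.5])
E
```

```text
t: 23.9
ee_pos: [609.9, -38.1, 184.1]
orientation: [-2.362, -2.071, 0.001]
ft_force: [-0.6, -0.4, -2.4]
width: 57.5
grasp_force: 30.0
now [609.9 -38.1 184.1] t 23.9 turn [-0.001  0.    -0.001]
  shift [ 1.9  0.1 91.6] -> [610.2 -36.2  92.5]
```

Then, in the same pass, I release it, rise, and look at B.

```bash
python3 -m inch '[[[1,0,30,0,0,0,30],[1,0,55,0,0,0,30],[1,0,70,0,0,0,30],[1,0,78,0,0,0,30],[1,0,84,0,0,0,30],[1,0,89,0,0,0,30],[1,0,91.5,0,0,0,30],[1,0,92,0,0,0,30],[1,0,92,0,0,0,30],[1,0,92,0,0,0,72],[1,0,92,0,0,0,72],[1,0,92,0,0,0,72],[1,0,92,0,0,0,72],[1,0,70,0,0,0,72],[1,0,30,0,0,0,72],[1,0,-10,0,0,0,72],[1,0,-20,0,0,0,72],[1,0,-20,0,0,0,72]]]'
python3 - <<'E'
from h import *
print(pocket(1)); f,d=snap('wrist','w10'); lids('w10',105)
B=np.array([457,-203]); plan([*B,200],yaw=-.13); 
E
```

```text
t: 25.7
ee_pos: [611.8, -35.9, 206.2]
orientation: [2.359, 2.071, 0.004]
ft_force: [0.1, 0.1, -0.3]
width: 63.1
grasp_force: 0.0
[610.1863 -36.1855  80.    ]
lid [629.1 111.8] px 273.3 10.4 axes [85. 90.]
lid [768.7 101.7] px 476.6 5.5 axes [ 90. 100.]
lid [619.8  37.6] px 274.0 124.4 axes [75. 80.]
lid [610.2 -31.3] px 273.2 217.6 axes [73. 76.]
now [610.6 -35.8 204.3] t 25.75 turn [ 1.000e-03 -1.000e-03  1.571e+00]
  shift [-185.7 -130.6    4.2] -> [ 457 -203  200]
```

```bash
python3 -m inch '[[[-12,-8,0,0,0,0.1,75],[-24,-16,0,0,0,0.2,85],[-36,-25,0,0,0,0.3,85],[-48,-34,0,0,0,0.4,85],[-60,-42,0,0,0,0.5,85],[-72,-50,0,0,0,0.6,85],[-84,-59,0,0,0,0.7,85],[-96,-68,0,0,0,0.8,85],[-108,-76,0,0,0,0.9,85],[-120,-84,0,0,0,1.0,85],[-132,-93,0,0,0,1.1,85],[-144,-102,0,0,0,1.2,85],[-156,-110,0,0,0,1.3,85],[-168,-118,0,0,0,1.4,85],[-180,-126,0,0,0,1.5,85],[-186,-131,0,0,0,1.571,85],[-186,-131,0,0,0,1.571,85],[-186,-131,0,0,0,1.571,85]]]'
python3 - <<'E'
from h import *
f,d=snap('wrist','w11'); L=lids('w11',50)
cv2.imwrite('pics/w11b.png',cv2.resize(f[:,:,::-1],(800,600)))
plan([457,-203,34],yaw=-.13)
E
```

```text
t: 27.55
ee_pos: [456.0, -202.9, 202.9]
orientation: [-3.134, 0.202, 0.003]
ft_force: [-0.5, -0.2, -0.2]
width: 74.9
grasp_force: 0.0
lid [6.259e+02 4.000e-01] px 18.3 47.2 axes [58. 81.]
lid [ 513.5 -207.1] px 271.5 141.5 axes [32. 36.]
lid [ 457.3 -201.7] px 273.6 203.7 axes [59. 62.]
now [ 456.3 -202.8  203.2] t 27.6 turn [-0.001  0.002  0.002]
  shift [  1.    0.2 169.2] -> [ 457 -203   34]
```

View pics/w11b.png

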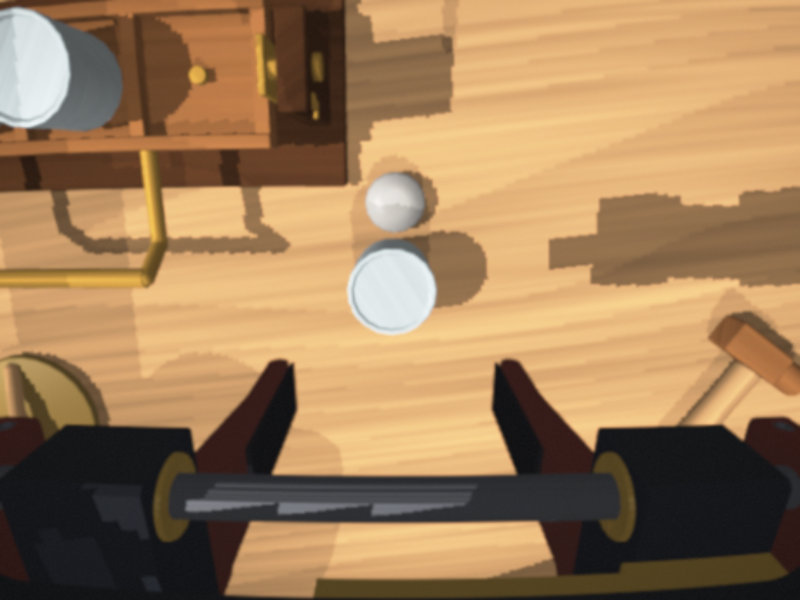

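The tin is touching distance from the pebble, with its lid at (392,289) and the pebble at (395,202). The fingers will close on the free sides.

```bash
python3 -m inch '[[[0,-0.5,40,0,0,0,85],[0,-0.5,80,0,0,0,85],[0,-0.5,115,0,0,0,85],[0,-0.5,145,0,0,0,85],[0,-0.5,162,0,0,0,85],[0,-0.5,168,0,0,0,85],[0,-0.5,169,0,0,0,85],[0,-0.5,169,0,0,0,85],[0,-0.5,169,0,0,0,30],[0,-0.5,169,0,0,0,30],[0,-0.5,169,0,0,0,30],[0,-0.5,169,0,0,0,30],[0,-0.5,169,0,0,0,30]]]'
python3 -m inch '[[[0,0,-20,0,0,0,30],[0,0,-60,0,0,0,30],[0,0,-100,0,0,0,30],[0,0,-149,0,0,0,30],[0,0,-149,0,0,-0.1,30],[0,0,-149,0,0,-0.2,30],[0,0,-149,0,0,-0.3,30],[0,0,-149,0,0,-0.4,30],[0,0,-149,0,0,-0.5,30],[0,0,-149,0,0,-0.6,30],[0,0,-149,0,0,-0.7,30],[0,0,-149,0,0,-0.8,30],[0,0,-149,0,0,-0.9,30],[0,0,-149,0,0,-1.0,30],[0,0,-149,0,0,-1.1,30],[0,0,-149,0,0,-1.2,30],[0,0,-149,0,0,-1.3,30],[0,0,-149,0,0,-1.4,30],[0,0,-149,0,0,-1.5,30],[0,0,-149,0,0,-1.57,30]]]'
python3 - <<'E'
from h import *
p=pocket(0); plan([*p[:2],185],[*p[:2],92.5])
E
```

```text
t: 28.9
ee_pos: [457.2, -202.8, 36.1]
orientation: [3.135, -0.205, 0.002]
ft_force: [-0.2, 2.2, 7.3]
width: 57.3
grasp_force: 30.0
t: 30.9
ee_pos: [456.2, -202.6, 184.0]
orientation: [-2.358, -2.075, 0.001]
ft_force: [-0.1, -0.1, -3.0]
width: 57.5
grasp_force: 30.0
now [ 456.2 -202.6  184. ] t 30.9 turn [-0.001 -0.     0.003]
  shift [110.6 131.4  -1. ] -> [ 600.6 -109.6  185. ]
  shift [110.6 131.5  91.5] -> [ 600.6 -109.6   92.5]
```

```bash
python3 -m inch '[[[12,15,0,0,0,0,30],[35,42,0,0,0,0,30],[60,72,0,0,0,0,30],[85,102,0,0,0,0,30],[104,124,0,0,0,0,30],[110,131,0,0,0,0,30],[111,131.5,0,0,0,0,30],[111,131.5,0,0,0,0,30],[111,131.5,0,0,0,0,30]]]'
python3 - <<'E'
from h import *
p=pocket(0); plan([*p[:2],92.5]); f,d=snap('wrist','w12'); edge('w12')
g=f[:,:,::-1][230:250,260:295].mean(1).round().astype(int).tolist()
for i,r in enumerate(f[225:260,276].tolist()): print(225+i,r,end=' ')
E
```

```text
t: 31.8
ee_pos: [600.2, -110.5, 184.0]
orientation: [-2.362, -2.07, 0.001]
ft_force: [-0.4, -0.2, -2.8]
width: 57.6
grasp_force: 30.0
now [ 600.2 -110.5  184. ] t 31.8 turn [-0.001  0.    -0.001]
  shift [ 1.   0.3 91.5] -> [ 600.6 -109.6   92.5]
-2 [[396.0, 350.9], [303.4, 436.6], [488.2, 436.8]]
0 [[396.1, 344.6], [303.0, 431.0], [488.6, 431.2]]
2 [[396.1, 338.1], [302.6, 425.4], [489.1, 425.6]]
4 [[396.1, 331.7], [302.2, 419.7], [489.5, 419.9]]
225 [176, 186, 187] 226 [175, 184, 186] 227 [174, 183, 185] 228 [174, 183, 185] 229 [175, 183, 185] 230 [176, 185, 186] 231 [177, 187, 188] 232 [176, 186, 188] 233 [175, 183, 185] 234 [173, 182, 184] 235 [176, 186, 188] 236 [177, 186, 189] 237 [178, 187, 189] 238 [176, 186, 187] 239 [175, 184, 187] 240 [175, 185, 187] 241 [174, 184, 185] 242 [175, 185, 187] 243 [183, 194, 195] 244 [200, 210, 213] 245 [211, 220, 222] 246 [207, 218, 220] 247 [197, 208, 210] 248 [187, 197, 199] 249 [169, 179, 180] 250 [147, 155, 156] 251 [142, 150, 151] 252 [166, 175, 176] 253 [189, 199, 200] 254 [199, 209, 210] 255 [199, 209, 211] 256 [199, 210, 211] 257 [199, 210, 212] 258 [199, 210, 212] 259 [199, 210, 212]
```

```bash
python3 -m inch '[[[2,0,30,0,0,0,30],[2,0,55,0,0,0,30],[2,0,70,0,0,0,30],[2,0,78,0,0,0,30],[2,0,84,0,0,0,30],[2,0,89,0,0,0,30],[2,0,91.5,0,0,0,30],[2,0,92,0,0,0,30],[2,0,92,0,0,0,30],[2,0,92,0,0,0,72],[2,0,92,0,0,0,72],[2,0,92,0,0,0,72],[2,0,92,0,0,0,72],[2,0,70,0,0,0,72],[2,0,30,0,0,0,72],[2,0,-10,0,0,0,72],[2,0,-60,0,0,0,72],[2,0,-90,0,0,0,72],[2,0,-90,0,0,0,72]]]'
python3 - <<'E'
from h import *
f,d=snap('wrist','w13'); lids('w13',105)
for k in range(4): print(pocket(k)[:2])
cv2.imwrite('pics/w13b.png',cv2.resize(f[:300,80:480,::-1],None,fx=2,fy=2,interpolation=cv2.INTER_CUBIC))
h=A0-115*X; plan([*h[:2],180],h)
E
```

```text
t: 33.75
ee_pos: [604.4, -108.4, 279.8]
orientation: [2.356, 2.066, 0.009]
ft_force: [-0.6, -0.1, -0.5]
width: 63.2
grasp_force: 0.0
lid [619.4  37.1] px 270.0 39.0 axes [62. 64.]
lid [610.2 -33.3] px 270.4 121.2 axes [62. 63.]
lid [ 601.1 -106.5] px 271.2 198.4 axes [57. 59.]
[ 600.5589 -109.5565]
[610.1863 -36.1855]
[619.8137  37.1855]
[629.4411 110.5565]
now [ 603.  -108.1  276.8] t 33.8 turn [ 0.005  0.    -0.001]
  shift [ 109.2 -117.8   96.1] -> [501.   15.5 180. ]
  shift [ 109.2 -118.3  201.1] -> [501.   15.5  75. ]
```

View pics/w13b.png

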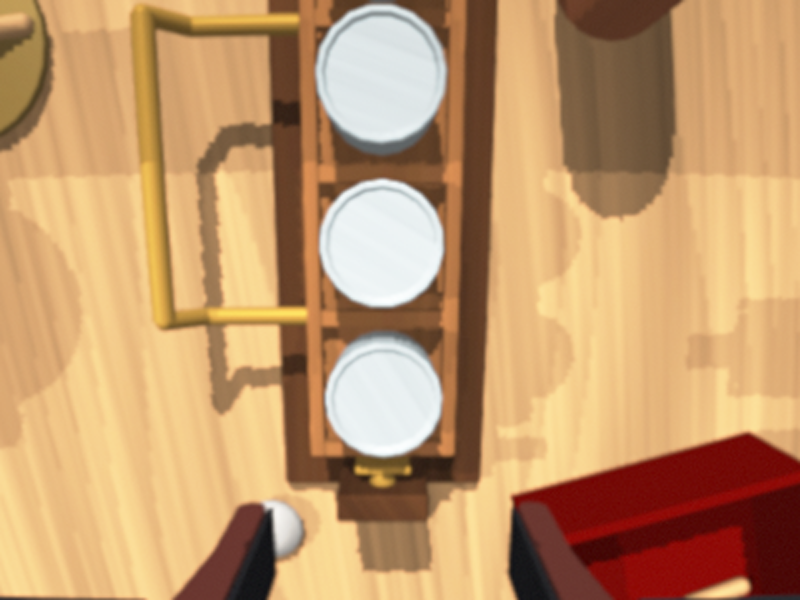

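All tins look seated, with lids at (381,73), (382,243) and (384,402). Now to the handle.

```bash
python3 -m inch '[[[25,-27,10,0.005,0,0,60],[55,-58,30,0.005,0,0,45],[85,-90,55,0.005,0,0,45],[105,-113,85,0.005,0,0,45],[109,-118,110,0.005,0,0,45],[109,-118,110,0.005,0,0,45],[109,-118,110,0.005,0,0,45],[109,-118,110,0.005,0,0,45]]]'
python3 - <<'E'
from h import *
h=A0-115*X; plan(h); f,d=snap('wrist','w14'); print(np.round([proj(d,h),proj(d,h+74*Y)],1).tolist())
hs=cv2.cvtColor(f,cv2.COLOR_RGB2HSV)
for v in(150,180,200): 
    r=f[v,230:330].astype(int); print(v,[230+i for i in range(100) if r[i,0]-r[i,2]>120])
E
```

```text
t: 34.6
ee_pos: [500.3, 15.1, 164.9]
orientation: [-2.361, -2.069, 0.004]
ft_force: [0.0, -1.3, -0.2]
width: 39.8
grasp_force: 0.0
now [500.3  15.1 164.9] t 34.6 turn [-0.004 -0.    -0.001]
  shift [ 0.4  1.  89.9] -> [501.   15.5  75. ]
[[278.0, 227.0], [278.1, 123.9]]
150 [272, 273, 274, 275, 276, 277, 278, 279, 280, 281, 282, 283, 284]
180 [272, 273, 274, 275, 276, 277, 278, 279, 280, 281, 282, 283, 284]
200 [271, 272, 273, 274, 275, 276, 277, 278, 279, 280, 281, 282, 283, 284]
```

Bar centre is u≈278, exactly as predicted. I'll descend and grip.

```bash
python3 -m inch '[[[0,0.5,30,-0.003,0,0,45],[0,0.5,60,-0.003,0,0,45],[0,0.5,80,-0.003,0,0,45],[0,0.5,88,-0.003,0,0,45],[0,0.5,91,-0.003,0,0,45],[0,0.5,91,-0.003,0,0,45],[0,0.5,91,-0.003,0,0,0],[0,0.5,91,-0.003,0,0,0],[0,0.5,91,-0.003,0,0,0],[0,0.5,91,-0.003,0,0,0],[0,0.5,91,-0.003,0,0,0],[0,0.5,91,-0.003,0,0,0]]]'
python3 -m inch '[[[0,0.1,-2.5,0,0,0,0],[0,0.1,-5.7,0,0,0,0],[0,0.4,-8.6,0,0,0,0],[0,0.6,-11.5,0,0,0,0],[0,0.9,-14.3,0,0,0,0],[0,1.3,-17.2,0,0,0,0],[0,1.8,-20,0,0,0,0],[0,2.3,-22.8,0,0,0,0],[0,3,-25.6,0,0,0,0],[0,3.6,-28.4,0,0,0,0],[0,4.3,-31.2,0,0,0,0],[0,5.1,-34,0,0,0,0],[0,6,-36.7,0,0,0,0],[0,7,-39.4,0,0,0,0],[0,8,-42.1,0,0,0,0],[0,9.1,-44.8,0,0,0,0],[0,10.2,-47.4,0,0,0,0],[0,11.4,-50,0,0,0,0],[0,12.7,-52.6,0,0,0,0],[0,14.1,-55.1,0,0,0,0]]]'
python3 - <<'E'
from h import *
f,d=snap('side','s15'); 
g=f[130:300,240:380]; cv2.imwrite('pics/s15b.png',cv2.resize(g[:,:,::-1],None,fx=3.5,fy=3.5,interpolation=cv2.INTER_CUBIC))
E
```

```text
t: 35.85
ee_pos: [501.9, 15.3, 74.1]
orientation: [2.36, 2.07, 0.004]
ft_force: [5.3, -1.9, -1.5]
width: 11.0
grasp_force: 30.0
t: 37.85
ee_pos: [514.6, 13.6, 128.2]
orientation: [2.362, 2.071, 0.001]
ft_force: [7.5, -1.5, -12.3]
width: 11.5
grasp_force: 30.0
```

View pics/s15b.png

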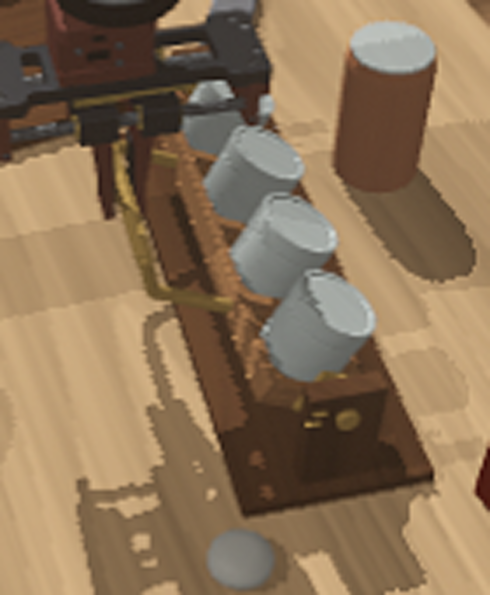

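The rocker is at about 28° with all four tins in their pockets. I'll raise it slightly and hold for over two seconds.

```bash
python3 -m inch '[[[0,0.6,-1,0,0,0,0],[0,1.2,-2.2,0,0,0,0],[0,1.2,-2.2,0,0,0,0],[0,1.2,-2.2,0,0,0,0],[0,1.2,-2.2,0,0,0,0],[0,1.2,-2.2,0,0,0,0],[0,1.2,-2.2,0,0,0,0],[0,1.2,-2.2,0,0,0,0],[0,1.2,-2.2,0,0,0,0],[0,1.2,-2.2,0,0,0,0],[0,1.2,-2.2,0,0,0,0],[0,1.2,-2.2,0,0,0,0],[0,1.2,-2.2,0,0,0,0],[0,1.2,-2.2,0,0,0,0],[0,1.2,-2.2,0,0,0,0],[0,1.2,-2.2,0,0,0,0],[0,1.2,-2.2,0,0,0,0],[0,1.2,-2.2,0,0,0,0],[0,1.2,-2.2,0,0,0,0],[0,1.2,-2.2,0,0,0,0]]]'
python3 -m inch '[[[0,0,0,0,0,0,0],[0,0,0,0,0,0,0],[0,0,0,0,0,0,0],[0,0,0,0,0,0,0],[0,0,0,0,0,0,0],[0,0,0,0,0,0,0]]]'
python3 -m inch '[[[0,-1.4,2.5,0,0,0,0],[0,-2.7,5,0,0,0,0],[0,-3.9,7.5,0,0,0,0],[0,-5.1,10.1,0,0,0,0],[0,-6.2,12.7,0,0,0,0],[0,-7.3,15.4,0,0,0,0],[0,-8.3,18.1,0,0,0,0],[0,-9.3,20.8,0,0,0,0],[0,-10.2,23.5,0,0,0,0],[0,-11,26.3,0,0,0,0],[0,-11.7,29.1,0,0,0,0],[0,-12.3,31.9,0,0,0,0],[0,-13,34.7,0,0,0,0],[0,-13.5,37.5,0,0,0,0],[0,-14,40.3,0,0,0,0],[0,-14.4,43.2,0,0,0,0],[0,-14.7,46,0,0,0,0],[0,-15,48.9,0,0,0,0],[0,-15.2,51.7,0,0,0,0],[0,-15.3,54.5,0,0,0,0]]]'
```

```text
t: 39.9
ee_pos: [515.8, 13.4, 130.4]
orientation: [2.362, 2.071, 0.001]
ft_force: [6.4, -0.3, -7.9]
width: 11.0
grasp_force: 30.0
t: 40.5
ee_pos: [515.8, 13.4, 130.4]
orientation: [2.362, 2.071, 0.001]
ft_force: [6.1, -1.2, -7.8]
width: 10.8
grasp_force: 30.0
t: 42.5
ee_pos: [501.9, 15.5, 77.2]
orientation: [2.36, 2.07, 0.005]
ft_force: [-1.3, -0.5, 35.0]
width: 10.9
grasp_force: 30.0
```

```bash
python3 -m inch '[[[0,0,0.5,0,0,0,0],[0,0,1,0,0,0,0],[0,0,1,0,0,0,0],[0,0,1,0,0,0,0],[0,0,1,0,0,0,0]]]'
python3 - <<'E'
from h import *
f,d=snap('side','s16'); 
g=f[130:300,240:380]; cv2.imwrite('pics/s16b.png',cv2.resize(g[:,:,::-1],None,fx=3.5,fy=3.5,interpolation=cv2.INTER_CUBIC))
E
```

```text
t: 43.0
ee_pos: [501.9, 15.5, 77.2]
orientation: [2.36, 2.07, 0.005]
ft_force: [1.9, -2.4, 19.4]
width: 11.1
grasp_force: 30.0
```

View pics/s16b.png

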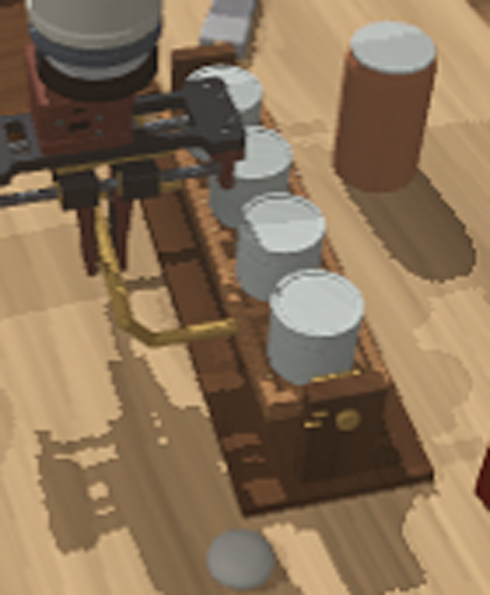

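The rocker is level again with all four tins upright in their pockets. I'll release the handle and start unloading.

```bash
python3 -m inch '[[[0,0,-1,0,0,0,30],[0,0,-1,0,0,0,45],[0,0,-1,0,0,0,45],[0,0,-1,0,0,0,45],[0,0,-30,0,0,0,45],[0,0,-70,0,0,0,45],[0,0,-110,0,0,0,60],[20,20,-130,0,0,0,80],[50,60,-150,0,0,0,80],[80,100,-160,0,0,0,80],[100,112,-170,0,0,0,80],[108,115,-170,0,0,0,80],[111,115,-170,0,0,0,80],[111,115,-170,0,0,0,80],[111,115,-170,0,0,0,80]]]'
python3 - <<'E'
from h import *
f,d=snap('wrist','w17'); lids('w17',105)
for k in(2,3): print(pocket(k)[:2])
p=pocket(3); plan([*p[:2],91])
for q in[(555,361),(563.5,277),(455.5,351),(464,267)]: s=np.r_[q,43]-np.r_[p[:2],91]; print(q,np.round([Y@s,X@s,-s[2]]))
E
```

```text
t: 44.55
ee_pos: [626.5, 109.8, 243.9]
orientation: [-2.361, -2.069, 0.005]
ft_force: [0.2, 0.4, -0.0]
width: 70.2
grasp_force: 0.0
lid [691.2 265.3] px 334.4 6.4 axes [39. 50.]
lid [629.4 114.6] px 279.6 203.9 axes [64. 67.]
lid [767.6  95.1] px 435.4 205.9 axes [67. 76.]
lid [619.7  43.2] px 279.0 277.8 axes [59. 66.]
[619.8137  37.1855]
[629.4411 110.5565]
now [626.8 109.7 244.1] t 44.6 turn [-0.004  0.001 -0.001]
  shift [  1.3   3.1 153.1] -> [629.4 110.6  91. ]
(555, 361) [ 239. -106.   48.]
(563.5, 277) [156. -87.  48.]
(455.5, 351) [ 216. -204.   48.]
(464, 267) [ 134. -184.   48.]
```

```bash
python3 -m inch '[[[1,2,30,-0.004,0,0,80],[2,3,65,-0.004,0,0,80],[2,3,100,-0.004,0,0,80],[2,3,125,-0.004,0,0,80],[2,3,142,-0.004,0,0,80],[2,3,151,-0.004,0,0,80],[2,3,153,-0.004,0,0,80],[2,3,153,-0.004,0,0,80],[2,3,153,-0.004,0,0,30],[2,3,153,-0.004,0,0,30],[2,3,153,-0.004,0,0,30],[2,3,153,-0.004,0,0,30],[2,3,153,-0.004,0,0,30]]]'
python3 -m inch '[[[0,0,-10,0,0,0,30],[0,0,-30,0,0,0,30],[0,0,-60,0,0,0,30],[0,0,-85,0,0,0,30],[15,-7,-95,0,0,0,30],[50,-22,-95,0,0,0,30],[90,-40,-95,0,0,0,30],[130,-58,-95,0,0,0,30],[170,-75,-95,0,0,0,30],[205,-91,-95,0,0,0,30],[230,-102,-85,0,0,0,30],[239,-106,-60,0,0,0,30],[239,-106,-25,0,0,0,30],[239,-106,5,0,0,0,30],[239,-106,27,0,0,0,30],[239,-106,40,0,0,0,30],[239,-106,46,0,0,0,30],[239,-106,48,0,0,0,30],[239,-106,48,0,0,0,30],[239,-106,48,0,0,0,30]]]'
```

```text
t: 45.9
ee_pos: [631.3, 112.4, 92.9]
orientation: [2.361, 2.07, 0.004]
ft_force: [-1.6, -0.4, 6.8]
width: 57.4
grasp_force: 30.0
t: 47.9
ee_pos: [557.9, 363.5, 44.5]
orientation: [2.361, 2.07, 0.005]
ft_force: [-0.1, 0.1, -2.9]
width: 58.4
grasp_force: 30.0
```

```bash
python3 -m inch '[[[0,0,0.5,0,0,0,75],[0,0,0.5,0,0,0,75],[0,0,0.5,0,0,0,75],[0,0,0.5,0,0,0,75],[0,0,-30,0,0,0,75],[0,0,-70,0,0,0,75],[0,0,-110,0,0,0,80],[0,0,-150,0,0,0,80],[-30,10,-165,0,0,0,80],[-70,25,-165,0,0,0,80],[-110,39,-165,0,0,0,80],[-150,53,-165,0,0,0,80],[-190,67,-165,0,0,0,80],[-230,82,-165,0,0,0,80],[-270,95,-165,0,0,0,80],[-305,102,-165,0,0,0,80],[-314,103,-165,0,0,0,80],[-314,103,-165,0,0,0,80],[-314,103,-165,0,0,0,80]]]'
python3 - <<'E'
from h import *
f,d=snap('wrist','w18'); lids('w18',105)
p=pocket(2); plan([*p[:2],91])
for q in[(563.5,277)]: s=np.r_[q,43]-np.r_[p[:2],91]; print(q,np.round([Y@s,X@s,-s[2]]))
E
```

```text
t: 49.8
ee_pos: [617.8, 39.2, 208.8]
orientation: [2.361, 2.071, 0.003]
ft_force: [-0.9, 0.2, 0.3]
width: 70.1
grasp_force: 0.0
lid [768.8  98.4] px 468.0 120.9 axes [83. 94.]
lid [621.2  65.7] px 276.3 188.2 axes [22. 39.]
lid [619.7  38.3] px 278.8 222.6 axes [64. 73.]
lid [611.  -25.9] px 278.3 295.7 axes [58. 79.]
now [617.8  39.6 208.8] t 49.85 turn [ 0.002 -0.     0.   ]
  shift [ -2.2   2.  117.8] -> [619.8  37.2  91. ]
(563.5, 277) [230. -87.  48.]
```

```bash
python3 -m inch '[[[-1,2,35,0,0,0,80],[-1,2,70,0,0,0,80],[-1,2,95,0,0,0,80],[-1,2,110,0,0,0,80],[-1,2,117,0,0,0,80],[-1,2,118,0,0,0,80],[-1,2,118,0,0,0,80],[-1,2,118,0,0,0,30],[-1,2,118,0,0,0,30],[-1,2,118,0,0,0,30],[-1,2,118,0,0,0,30],[-1,2,118,0,0,0,30]]]'
python3 -m inch '[[[0,0,-10,0,0,0,30],[0,0,-30,0,0,0,30],[0,0,-60,0,0,0,30],[0,0,-85,0,0,0,30],[15,-6,-95,0,0,0,30],[50,-19,-95,0,0,0,30],[90,-34,-95,0,0,0,30],[130,-49,-95,0,0,0,30],[170,-64,-95,0,0,0,30],[205,-78,-95,0,0,0,30],[224,-85,-85,0,0,0,30],[229,-87,-60,0,0,0,30],[229,-87,-25,0,0,0,30],[229,-87,5,0,0,0,30],[229,-87,27,0,0,0,30],[229,-87,40,0,0,0,30],[229,-87,46,0,0,0,30],[229,-87,48,0,0,0,30],[229,-87,48,0,0,0,30],[229,-87,48,0,0,0,30]]]'
```

```text
t: 51.05
ee_pos: [620.7, 37.0, 91.9]
orientation: [2.36, 2.069, 0.004]
ft_force: [-1.2, 0.4, 6.3]
width: 57.5
grasp_force: 30.0
t: 53.05
ee_pos: [564.5, 275.8, 43.5]
orientation: [2.36, 2.07, 0.005]
ft_force: [-0.5, 0.5, -3.1]
width: 57.7
grasp_force: 30.0
```

```bash
python3 -m inch '[[[0,0,0.5,0,0,0,75],[0,0,0.5,0,0,0,75],[0,0,0.5,0,0,0,75],[0,0,0.5,0,0,0,75],[0,0,-30,0,0,0,75],[0,0,-70,0,0,0,75],[0,0,-110,0,0,0,80],[0,0,-150,0,0,0,80],[-30,9,-165,0,0,0,80],[-70,20,-165,0,0,0,80],[-110,32,-165,0,0,0,80],[-150,43,-165,0,0,0,80],[-190,54,-165,0,0,0,80],[-230,66,-165,0,0,0,80],[-270,78,-165,0,0,0,80],[-296,85,-165,0,0,0,80],[-303,86,-165,0,0,0,80],[-303,86,-165,0,0,0,80],[-303,86,-165,0,0,0,80]]]'
python3 - <<'E'
from h import *
f,d=snap('wrist','w19'); lids('w19',105)
p=pocket(1); plan([*p[:2],91])
for q in[(455.5,351)]: s=np.r_[q,43]-np.r_[p[:2],91]; print(q,np.round([Y@s,X@s,-s[2]]))
E
```

```text
t: 54.95
ee_pos: [608.9, -35.3, 207.7]
orientation: [2.361, 2.071, 0.002]
ft_force: [0.1, 0.1, -0.4]
width: 69.9
grasp_force: 0.0
lid [768.9 101.6] px 479.9 6.6 axes [89. 99.]
lid [610.4 -30.2] px 277.4 215.7 axes [73. 78.]
lid [ 603.1 -110.9] px 281.1 307.0 axes [64. 98.]
now [608.9 -35.  207.7] t 55.0 turn [ 0.002 -0.     0.   ]
  shift [ -1.1   1.2 116.7] -> [610.2 -36.2  91. ]
(455.5, 351) [ 364. -204.   48.]
```

```bash
python3 -m inch '[[[0,1,35,0,0,0,80],[0,1,70,0,0,0,80],[0,1,95,0,0,0,80],[0,1,110,0,0,0,80],[0,1,116,0,0,0,80],[0,1,117,0,0,0,80],[0,1,117,0,0,0,80],[0,1,117,0,0,0,30],[0,1,117,0,0,0,30],[0,1,117,0,0,0,30],[0,1,117,0,0,0,30],[0,1,117,0,0,0,30],[0,1,105,0,0,0,30],[0,1,80,0,0,0,30],[0,1,45,0,0,0,30],[0,1,22,0,0,0,30],[0,1,22,0,0,0,30]]]'
python3 -m inch '[[[15,-9,0,0,0,0,30],[50,-28,0,0,0,0,30],[90,-50,0,0,0,0,30],[130,-73,0,0,0,0,30],[170,-95,0,0,0,0,30],[210,-118,0,0,0,0,30],[250,-140,0,0,0,0,30],[290,-163,0,0,0,0,30],[325,-183,0,0,0,0,30],[352,-198,5,0,0,0,30],[362,-204,25,0,0,0,30],[363,-204,60,0,0,0,30],[363,-204,90,0,0,0,30],[363,-204,115,0,0,0,30],[363,-204,130,0,0,0,30],[363,-204,139,0,0,0,30],[363,-204,142,0,0,0,30],[363,-204,142,0,0,0,30],[363,-204,142,0,0,0,30]]]'
```

```text
t: 56.7
ee_pos: [612.2, -36.6, 189.6]
orientation: [2.358, 2.067, 0.009]
ft_force: [0.7, 0.2, -2.9]
width: 57.4
grasp_force: 30.0
t: 58.6
ee_pos: [456.0, 350.5, 44.0]
orientation: [2.361, 2.07, 0.004]
ft_force: [0.0, -0.1, -2.7]
width: 57.5
grasp_force: 30.0
```

```bash
python3 -m inch '[[[0,0,0.7,0,0,0,75],[0,0,0.7,0,0,0,75],[0,0,0.7,0,0,0,75],[0,0,0.7,0,0,0,75],[0,0,-30,0,0,0,75],[0,0,-70,0,0,0,75],[0,0,-110,0,0,0,80],[0,0,-150,0,0,0,80],[-35,16,-165,0,0,0,80],[-75,35,-165,0,0,0,80],[-115,54,-165,0,0,0,80],[-155,72,-165,0,0,0,80],[-195,90,-165,0,0,0,80],[-235,109,-165,0,0,0,80],[-275,128,-165,0,0,0,80],[-315,146,-165,0,0,0,80],[-355,165,-165,0,0,0,80],[-395,183,-165,0,0,0,80],[-425,198,-165,0,0,0,80],[-437,203,-165,0,0,0,80]]]'
python3 -m inch '[[[0,0,0,0,0,0,80],[0,0,0,0,0,0,80],[0,0,0,0,0,0,80]]]'
python3 - <<'E'
from h import *
f,d=snap('wrist','w20'); lids('w20',105)
p=pocket(0); plan([*p[:2],91])
for q in[(464,267)]: s=np.r_[q,43]-np.r_[p[:2],91]; print(q,np.round([Y@s,X@s,-s[2]]))
E
```

```text
t: 60.6
ee_pos: [600.2, -112.5, 208.8]
orientation: [2.363, 2.066, 0.003]
ft_force: [0.2, 0.7, 0.6]
width: 70.0
grasp_force: 0.0
t: 60.9
ee_pos: [598.9, -108.0, 208.7]
orientation: [2.36, 2.072, 0.002]
ft_force: [0.9, -0.2, 0.7]
width: 70.1
grasp_force: 0.0
lid [ 601.3 -104.6] px 278.8 217.3 axes [72. 78.]
lid [ 541.5 -158.8] px 216.2 287.5 axes [22. 26.]
now [ 599.  -108.   208.7] t 60.95 turn [ 0.001 -0.     0.001]
  shift [ -1.4   1.6 117.7] -> [ 600.6 -109.6   91. ]
(464, 267) [ 356. -184.   48.]
```

```bash
python3 -m inch '[[[0,1.5,35,0,0,0,80],[0,1.5,70,0,0,0,80],[0,1.5,95,0,0,0,80],[0,1.5,110,0,0,0,80],[0,1.5,117,0,0,0,80],[0,1.5,118,0,0,0,80],[0,1.5,118,0,0,0,80],[0,1.5,118,0,0,0,30],[0,1.5,118,0,0,0,30],[0,1.5,118,0,0,0,30],[0,1.5,118,0,0,0,30],[0,1.5,118,0,0,0,30],[0,1.5,105,0,0,0,30],[0,1.5,80,0,0,0,30],[0,1.5,45,0,0,0,30],[0,1.5,22,0,0,0,30],[0,1.5,22,0,0,0,30]]]'
python3 -m inch '[[[15,-8,0,0,0,0,30],[50,-26,0,0,0,0,30],[90,-47,0,0,0,0,30],[130,-67,0,0,0,0,30],[170,-88,0,0,0,0,30],[210,-109,0,0,0,0,30],[250,-129,0,0,0,0,30],[290,-150,0,0,0,0,30],[325,-168,0,0,0,0,30],[347,-179,5,0,0,0,30],[355,-184,25,0,0,0,30],[356,-184,60,0,0,0,30],[356,-184,90,0,0,0,30],[356,-184,115,0,0,0,30],[356,-184,130,0,0,0,30],[356,-184,139,0,0,0,30],[356,-184,142,0,0,0,30],[356,-184,142,0,0,0,30],[356,-184,142,0,0,0,30]]]'
```

```text
t: 62.65
ee_pos: [602.8, -110.2, 190.5]
orientation: [2.357, 2.067, 0.008]
ft_force: [1.2, -0.1, -2.4]
width: 57.4
grasp_force: 30.0
t: 64.55
ee_pos: [465.9, 267.5, 45.2]
orientation: [2.361, 2.07, 0.004]
ft_force: [-0.6, -0.3, -2.5]
width: 57.9
grasp_force: 30.0
```

```bash
python3 -m inch '[[[0,0,1,0,0,0,30],[0,0,1.6,0,0,0,30],[0,0,1.6,0,0,0,75],[0,0,1.6,0,0,0,75],[0,0,1.6,0,0,0,75],[0,0,1.6,0,0,0,75],[0,0,-30,0,0,0,75],[0,0,-70,0,0,0,75],[0,0,-110,0,0,0,75],[0,0,-150,0,0,0,75],[0,0,-200,0,0,0,75],[-40,-10,-210,0,0,0,75],[-80,-20,-210,0,0,0,75],[-120,-25,-210,0,0,0,75],[-160,-25,-210,0,0,0,75],[-200,-25,-210,0,0,0,75],[-250,-25,-210,0,0,0,75],[-300,-25,-210,0,0,0,75],[-350,-25,-210,0,0,0,75],[-350,-25,-210,0,0,0,75]]]'
python3 - <<'E'
from h import *
f,d=snap('top','top1'); c=np.array([509.5,314]); tx=np.array([.995,.1]); ty=np.array([-.1,.995])
for P in lids('top1',56,420): q=P[:2]-c; print('   tray',np.round([q@tx,q@ty],0))
cv2.imwrite('pics/top1b.png',cv2.resize(f[120:290,100:350,::-1],None,fx=3.2,fy=3.2,interpolation=cv2.INTER_CUBIC))
E
```

```text
t: 66.55
ee_pos: [393.5, -81.4, 254.6]
orientation: [2.368, 2.061, 0.001]
ft_force: [-0.3, -0.2, 0.5]
width: 65.6
grasp_force: 0.0
lid [ 384.  -123.1] px 296.7 252.1 axes [14. 38.]
   tray [-169. -422.]
```

View pics/top1b.png

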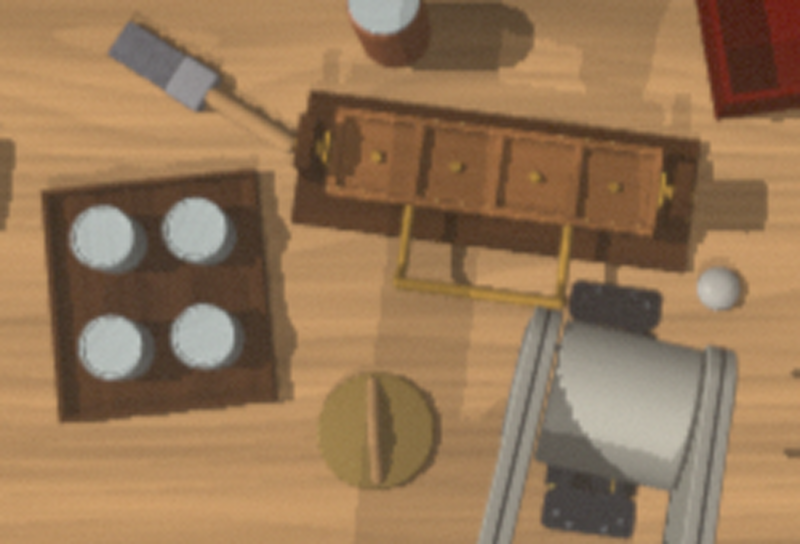

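All four tins stand upright in the tray and the rocker looks level. One last numeric check compares the handle corner in the side view now with when it was pressed on the stop.

```bash
python3 - <<'E'
from h import *
f,d=snap('side','s21')
def m(fn):
    im=cv2.imread('pics/%s.png'%fn)[205:235,272:306]; h=cv2.cvtColor(im,cv2.COLOR_BGR2HSV)
    k=(h[...,1]>150)&(h[...,0]>18)&(h[...,0]<30); v,u=np.nonzero(k); return k.sum(), u.mean()+272, v.mean()+205
for n in('s16','s2','s21','side0'): print(n,m(n))
dd=load('s21')
for th in(0,.06,.2): H=A0-115*np.cos(th)*X+[0,0,115*np.sin(th)]-74*Y; print(th,proj(dd,H))
t=cv2.imread('pics/s16.png')[215:232,278:304]; s=cv2.imread('pics/s21.png')[200:247,263:319]
r=cv2.minMaxLoc(cv2.matchTemplate(s,t,cv2.TM_CCOEFF_NORMED)); print(r, 'expected (15,15)')
E
```

```text
s16 (np.int64(0), np.float64(nan), np.float64(nan))
s2 (np.int64(0), np.float64(nan), np.float64(nan))
s21 (np.int64(0), np.float64(nan), np.float64(nan))
side0 (np.int64(0), np.float64(nan), np.float64(nan))
0 (np.float64(275.65712650389037), np.float64(221.93928421902052))
0.06 (np.float64(275.7212925187765), np.float64(219.8685246199515))
0.2 (np.float64(276.57783158941817), np.float64(214.86999098600208))
(-0.6795961856842041, 0.9602814316749573, (28, 3), (15, 15)) expected (15,15)<stdin>:5: RuntimeWarning: Mean of empty slice.
  ret = ret.dtype.type(ret / rcount)
```

The handle corner is in exactly the same pixel position as when held on the stop, so the rocker is level. I'm handing in.

```bash
python3 -c "
from workcell import ctrl
print(ctrl.close_job())"
```

```text
the job is handed in; nothing more can be done
None
```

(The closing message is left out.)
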